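# Start a leaning coach screw square in a sloped case panel

## Task

The brass coach screw standing in the foot plate of the sloped black case panel is still loose and leans in its pilot hole. Take the orange socket driver from its stand, put it fully down over the screw's square head, bring the screw upright to the plate (square to the sloping surface) before you start turning, then drive it clockwise a quarter turn or a little more so that it has started square. Stand the driver back upright, fully home in its tapered stand, let go, and leave the stand's and panel's neighbours (yellow tin, small black case, water bottle) where they are.

Things in the scene. Friction and masses are not known exactly. Their poses are not given: they have to be found in the camera images.
- pilot (a point): pilot hole's mouth, on the surface of the metal foot plate (90 x 85 mm) on the black panel (150 x 140 mm) of the fixed plywood cradle, 85 mm above the table: the point about which the loose screw leans. z axis: the hole's axis, out of the plate. The plate slopes 28 degrees and faces the robot's side, so this axis leans 28 degrees from vertical, downhill, to the plate's -x side.
- screw_head (a point): centre of the top of the brass screw's square head, 52 mm from the pilot point along the screw; z: the screw's axis, out of the plate; x, y: square to the flats. Head 16 x 16 mm, 12 mm tall, its upper 3 mm chamfered to 11 x 11. It leans 6 to 11 degrees at first, mostly downhill, tips stiffly about the pilot point (2 N sideways at the head; 12 degrees at most) and stays as left.
- screw (a joint): turn of the screw, rad: 0 at the start, grows as it is driven clockwise (seen from the head), stops at 2.8 and cannot go below 0. It takes about 0.06 N m; over these turns it sinks by less than 1 mm (nothing to follow) and it cannot come out of the hole. Its shank is 10 mm thick.
- driver_grip (a point): place to hold the driver's orange grip, 28 x 28 mm square and 63 mm long. Driver frame: z along the driver from nose to grip, x and y square to the flats of grip and socket. 0.2 kg, 128 mm long: this point is 103 mm above the mouth at the nose and 25 mm below the top end. It starts standing in the stand.
- driver_seat (a point): centre of the floor of the driver's cavity, 14 mm inside the mouth: meets the top of the screw's head when the driver is fully down. The cavity is 17.4 mm square, in line with the grip's flats, in a steel nose 29 mm wide, 24 mm long; a 16 mm shaft leads up to the collar.
- driver_collar (a point): centre of the wide upper end of the driver's conical steel collar, 65 mm above the mouth; the cone is 52 mm wide there and narrows to 34 mm at 40 mm above the mouth.
- stand_seat (a point): centre of the wide upper mouth of the stand's blue tapered bush (52 mm wide, narrowing to 34 mm over 25 mm), 89 mm above the table; the upper end of the driver's collar lies level with it when home. The stand is fixed: dark steel foot 100 x 90 mm, two uprights under the bush; the nose hangs between them.
- glue_tin: bystander: yellow tin, 60 mm wide, 65 mm tall, origin under its centre.
- gift_case: bystander: small black case 60 x 50 mm, 34 mm tall, origin under its centre.
- water_bottle: bystander: clear water bottle, 60 mm wide, 170 mm tall, origin under its centre.
There are look-alikes about, which are no part of the job. There is more than one size of the part that bears pilot; the job needs the larger. Of the things shaped like the part that bears stand_seat, the dark steel one is meant.

How it is judged:
On the way, in this order (a step that is already met when the one before it is completed fails the run):
1. the driver is fully down on the screw's head (cavity floor within 5 mm of the head's top) and the screw is within 4 degrees of square to the plate, not yet turned (less than 0.3 rad) (distance between driver_seat and screw_head below 0.005 m and angle between the z axis of screw_head and the z axis of pilot, either way round below 0.07 rad and value of joint screw below 0.3 rad), for 0.2 s.
2. the driver, still down on the head, has turned the screw clockwise by 1.35 rad or more (value of joint screw above 1.35 rad and distance between driver_seat and screw_head below 0.006 m), for 0.1 s.
At the end, for the whole second after the job is handed in: The screw is turned 1.35 rad or more and within 4.5 degrees of square to the plate; the driver stands released, still for a second, in the stand's bush, collar within 5 mm of home and within 3.4 degrees of upright (value of joint screw above 1.35 rad and angle between the z axis of screw_head and the z axis of pilot, either way round below 0.08 rad and distance between driver_collar and stand_seat below 0.005 m and angle between driver_grip's own z axis and vertical below 0.06 rad); the robot touches nothing.
It fails at once if the screw is turned (more than 0.35 rad) while it leans more than 6 degrees off the hole's axis: cross-threaded (value of joint screw above 0.35 rad and angle between the z axis of screw_head and the z axis of pilot, either way round above 0.105 rad).
It fails at once if a bystander is moved more than 25 mm (distance of any of glue_tin, gift_case, water_bottle from where it was at the start of the episode above 0.025 m).
It also fails if it takes over 61 s, if anything falls off the work surface, if the arm or the gripper's body presses on something with over 40 N, if the wrist force passes 120 N, or if a joint passes its speed limit or range.

## Robot

A 7-joint arm with a two-finger parallel gripper is mounted at the origin on the work surface. World frame = base frame: x ahead of the robot, y to its left, z up, the work surface at z = 0. Lengths are in m, angles in rad, forces in N, time in s.
With the tool pointing down it reaches from about 0.4 to 0.85 m from the base axis. Payload 10.4 kg.
Tool frame: the origin (TCP) lies at the very end of the fingers, on their centre line; the grasp point (between the pads) lies 19 mm behind it; z points along the fingers, y is the line along which they close (so a half turn about z gives the same grasp; the last joint's range is limited). The gripper opens to 87 mm and grips with 3 to 60 N. Pads are 19 mm wide; open, the fingers measure 117 mm over their backs; the gripper's body (75 mm by 190 mm) begins 51 mm behind the grasp point.
Start: joints at [1.127, 0.332, -0.065, 1.46, 0.022, 1.35, -0.088], TCP at [0.255, -0.57, 0.223] pointing down, gripper open.
Joint ranges: [-2.6, 2.6], [-0.5, 2.12], [-1.47, 1.34], [0.16, 2.42], [-1.27, 4.41], [0.06, 2.06], [-2.6, 2.6]. Speed limits (rad/s): [2.22, 2.22, 2.79, 2.79, 3.14, 3.14, 3.14].

## Interface

Orientations are given as a unit quaternion [x, y, z, w].
In Python, from rig import robot gives the robot as it stands. The module is installed in compiled form; this text tells all that it offers.
- The arm moves only by the shell command python3 -m creep 'ROWS' [OPENING] [FORCE]. ROWS is JSON, a list of rows, each an object with "xyz": the shift along the tool's x, y, z as a fraction of full scale, a list of three; "angular": the turn, a rotation vector about the tool's x, y, z as a fraction of full scale, a list of three. In form: [{"xyz": [tx, ty, tz], "angular": [rx, ry, rz]}, ...]. A call has 1 to 10 rows; each row is the pose to reach, as a shift and turn from the pose commanded when the call began, along the tool's axes at that moment, turning the shorter way round; what a row does not reach only later rows make up. Full scale, the value 1, is 0.3 m for a shift and 180 degrees for a turn. A row lasts 1/8 s, in which the tool goes at most 62.5 mm and 10.7 degrees, less where a joint would pass 70% of its speed; a pose out of reach is approached as far as the arm can. A call with a number of a shift or a turn outside -1 to 1 is refused whole. A call with a gripper value outside its range is refused whole. OPENING is the gripper's target within -1 to 1 (fully open at 1, half-way at 0, shut at -1), set as the call begins (- or left out, the last holds). The fingers move at their own pace and stop on an object; FORCE is the grip in N (left out, the last holds). Time passes only in rows, so rows that repeat a pose let the fingers close. It gives the time, the measured TCP pose, the force, the opening and the grip force at its end, in the units of the state.
- robot.observe(): the state, without advancing time (a new reading comes with each control period).
- robot.camera(name): name is "scene" or "top"; returns the picture (400x640x3 uint8, red, green, blue); there is no depth.
- robot.camera_model(name): a dict with "intrinsics" (3x3 intrinsics, pixels), "distortion" ([k1, k2, p1, p2, k3] as OpenCV has them; the pictures are not rectified), "world_to_cam" (4x4, takes a point from world to camera coordinates). Camera axes: x right, y down, z forward; pixel columns grow to the right and rows downward; lengths in m; the calibration is good to about 2 mm. A picture is of the moment at which its call begins. camera_model takes no time and is no camera call.
- robot.hand_in(): hands the job in; it is judged then, once.
The state is a dict: "time": time; "joint_pos": joint angles; "dq": joint speeds; "effort": joint torques, N m; "ee_pos": TCP position; "tool_rot": TCP orientation; "force": force on the tool from outside, world axes, zero at the start; "wrist_torque": the same for the moment, N m; "width": opening from 0.0 (shut) to 1.0 (fully open); "grasp_force": force on a finger pad.
Only numpy, scipy, OpenCV 4.12 (cv2) and the standard library are available. Lean on these libraries where they do the work, as an engineer would, in place of code of your own. Each camera call takes 0.05 s, during which the arm holds its last target. There are 200 camera calls.

## Working session

There is one attempt and no reset: what is moved stays moved. The work goes in short steps, Python scripts to look and compute and a shell command to move; the robot and the scene stay as the last step left them, time stands still between calls to the robot, and variables do not carry over. Pictures are saved under pics/ and viewed, at most 10 in all, crops included, and the job is handed in when it is done.

```bash
mkdir -p pics; python3 - <<'E'
from rig import robot
import cv2,numpy as np
np.set_printoptions(precision=4,suppress=True)
for n in("scene","top"):
    im=robot.camera(n);cv2.imwrite(f"pics/{n}0.png",im[:,:,::-1]);m=robot.camera_model(n);print(n,np.array(m["intrinsics"]).tolist(),m["distortion"]);W=np.array(m["world_to_cam"]);print(W, -W[:3,:3].T@W[:3,3])
print(robot.observe())
E
```

```text
scene [[362.2044446568931, 0.0, 312.5469196215972], [0.0, 362.2044446568931, 201.85354505030804], [0.0, 0.0, 1.0]] [0.0065 0.     0.     0.     0.    ]
[[ 0.8706  0.4919  0.0124 -0.5253]
 [ 0.4295 -0.7475 -0.5067 -0.2206]
 [-0.24    0.4465 -0.862   1.1504]
 [ 0.      0.      0.      1.    ]] [ 0.8282 -0.4201  0.8864]
top [[462.7587000808746, 0.0, 318.3532386854688], [0.0, 462.7587000808746, 203.62561193601786], [0.0, 0.0, 1.0]] [-0.0342  0.      0.      0.      0.    ]
[[-0.0131 -0.9996 -0.0268 -0.0088]
 [-0.9865  0.0173 -0.1628  0.6174]
 [ 0.1632  0.0243 -0.9863  1.0479]
 [ 0.      0.      0.      1.    ]] [ 0.4379 -0.0449  1.1338]
{'time': 0.1, 'joint_pos': array([ 1.1274,  0.3328, -0.0647,  1.4609,  0.0216,  1.3499, -0.0885]), 'dq': array([ 0.0007,  0.0003,  0.0006, -0.0016,  0.0001,  0.0002, -0.0008]), 'effort': array([ -0.0004, -62.4552,   0.0242, -39.0721,  -0.0614,   0.0366,
         0.    ]), 'ee_pos': array([ 0.2552, -0.5702,  0.2218]), 'tool_rot': array([ 0.9779,  0.2089, -0.0002, -0.0006]), 'force': array([-0.6166, -0.4379, -0.2897]), 'wrist_torque': array([-0.0131, -0.025 , -0.0143]), 'grasp_force': 0.0, 'width': 0.999822149609027}
```

View pics/scene0.png

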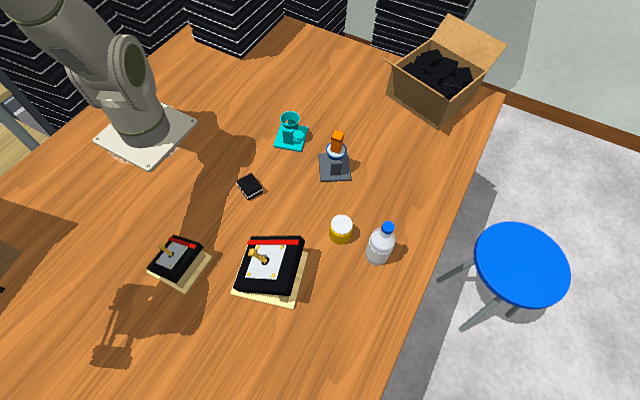

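View pics/top0.png

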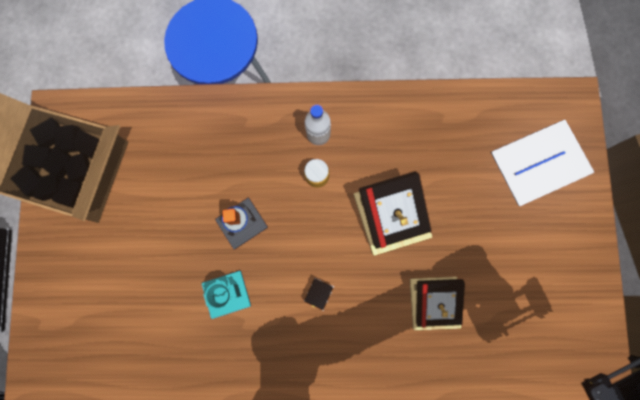

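Scene view: the large panel with the brass screw is at scene (262,256) / top (398,214), and the orange driver in the dark stand is at scene (337,150) / top (232,216). Possible mix-ups:
- Panel: the small one is at scene (178,262) / top (438,303), and the large one is wanted.
- Stand: the cyan one is at scene (290,130) / top (225,294), and the dark steel one is wanted.

I'll check the choice in one close crop.

```bash
cat > h.py <<'E'
from rig import robot
import cv2,numpy as np
from scipy.spatial.transform import Rotation as R
np.set_printoptions(precision=4,suppress=True)
M={n:robot.camera_model(n) for n in("scene","top")}
def ray(n,p):
    m=M[n];K=np.array(m["intrinsics"]);D=np.array(m["distortion"],float);W=np.array(m["world_to_cam"])
    u=cv2.undistortPoints(np.array([[p]],float),K,D)[0,0]
    d=W[:3,:3].T@np.array([u[0],u[1],1]);return -W[:3,:3].T@W[:3,3],d/np.linalg.norm(d)
def onz(n,p,z):
    c,d=ray(n,p);return c+d*(z-c[2])/d[2]
def tri(ps,pt):
    c1,d1=ray("scene",ps);c2,d2=ray("top",pt)
    A=sum(np.eye(3)-np.outer(d,d) for d in(d1,d2));b=sum((np.eye(3)-np.outer(d,d))@c for c,d in((c1,d1),(c2,d2)))
    x=np.linalg.solve(A,b);return x,np.linalg.norm((np.eye(3)-np.outer(d1,d1))@(x-c1))*2
def proj(n,X):
    m=M[n];W=np.array(m["world_to_cam"]);r=cv2.Rodrigues(W[:3,:3])[0]
    return cv2.projectPoints(np.array(X,float).reshape(-1,1,3),r,W[:3,3],np.array(m["intrinsics"]),np.array(m["distortion"],float))[0][:,0]
def tile(items,name,w=400,h=300,cols=2):
    T=[]
    for im,x,y,s in items:
        c=im[y:y+int(h/s),x:x+int(w/s),::-1];T.append(cv2.resize(c,(w,h),interpolation=cv2.INTER_CUBIC))
    rows=[np.hstack(T[i:i+cols]) for i in range(0,len(T),cols)]
    cv2.imwrite(name,np.vstack(rows))
E
python3 - <<'E'
from h import *
s=cv2.imread("pics/scene0.png")[:,:,::-1];t=cv2.imread("pics/top0.png")[:,:,::-1]
tile([(s,225,230,4.),(t,350,165,4.),(s,290,110,4.),(t,195,180,4.)],"pics/c1.png")
E
```

```text
(no output)
```

View pics/c1.png

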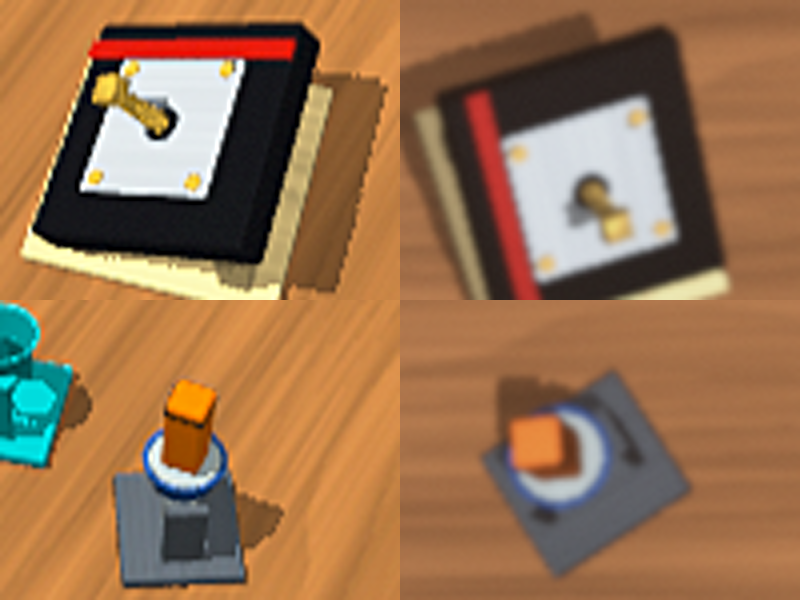

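The crop confirms the large panel (white plate, screw head at scene (251,252), hole at scene (265,261)). It also shows the orange driver in the dark stand with a blue rim. Now I'll measure them.

```bash
python3 - <<'E'
from h import *
S=[(255.75,244.5),(286.2,244.5),(277,279.5),(244.75,277.5)];T=[(383.5,235.75),(375.5,199.25),(412,189),(419.5,225)]
P=np.array([tri(a,b)[0] for a,b in zip(S,T)]);print("plate",P,[tri(a,b)[1] for a,b in zip(S,T)])
print("sides",[np.linalg.norm(P[i]-P[i-1]) for i in range(4)])
c=P.mean(0);n=np.linalg.svd(P-c)[2][2];n*=np.sign(n[2]);print("c",c,"n",n,"tilt",np.degrees(np.arccos(n[2])),"az",np.degrees(np.arctan2(n[1],n[0])))
print("hole",tri((225+160/4,230+121/4),(350+190/4,165+187/4)),"head",tri((225+108/4,230+89/4),(350+216/4,165+224/4)))
s=cv2.imread("pics/scene0.png");t=cv2.imread("pics/top0.png")
for n,im,roi in(("scene",s,(290,110,100,75)),("top",t,(195,180,100,75))):
    x,y,w,h=roi;hsv=cv2.cvtColor(im[y:y+h,x:x+w],cv2.COLOR_BGR2HSV)
    for nm,lo,hi in(("orange",(3,190,225),(14,255,255)),("blue",(105,120,60),(125,255,255))):
        m=cv2.inRange(hsv,lo,hi);cs=cv2.findContours(m,0,2)[0];k=max(cs,key=cv2.contourArea)
        if nm=="orange":
            r=cv2.minAreaRect(k);b=cv2.boxPoints(r)+[x,y];print(n,nm,cv2.contourArea(k),b.tolist());q=np.array([onz(n,p,.152) for p in b]);print(q,q.mean(0),[np.linalg.norm(q[i]-q[i-1]) for i in range(4)],np.degrees(np.arctan2(*(q[1]-q[0])[1::-1])))
        else:
            e=cv2.fitEllipse(cv2.convexHull(k));print(n,nm,e);print("rim",onz(n,(e[0][0]+x,e[0][1]+y),.089))
    # bystanders
print("tin",onz("top",(317,167),.065),"case",onz("top",(319,293),.034),"bottle",onz("top",(317,110),.17))
E
```

```text
plate [[ 0.5372 -0.1686  0.0614]
 [ 0.6152 -0.1481  0.1088]
 [ 0.6392 -0.2301  0.105 ]
 [ 0.5614 -0.2521  0.062 ]] [np.float64(0.0003884592609522558), np.float64(9.945802720867373e-05), np.float64(0.003802718811144976), np.float64(0.001653246716103032)]
sides [np.float64(0.08690929386776987), np.float64(0.09357190454265135), np.float64(0.08553214941996787), np.float64(0.09159913253964778)]
c [ 0.5882 -0.1997  0.0843] n [-0.4652 -0.1524  0.872 ] tilt 29.306930936955812 az -161.85990164974086
hole (array([ 0.5884, -0.1994,  0.0897]), np.float64(0.0011945486947641405)) head (array([ 0.5628, -0.2075,  0.1242]), np.float64(0.0008529509407955234))
scene orange 0.0 [[340.0, 139.0], [340.0, 139.0], [340.0, 139.0], [340.0, 139.0]]
[[0.5921 0.1625 0.152 ]
 [0.5921 0.1625 0.152 ]
 [0.5921 0.1625 0.152 ]
 [0.5921 0.1625 0.152 ]] [0.5921 0.1625 0.152 ] [np.float64(0.0), np.float64(0.0), np.float64(0.0), np.float64(0.0)] 0.0
scene blue ((45.79521179199219, 40.178245544433594), (18.34173583984375, 20.529457092285156), 95.80167388916016)
rim [0.5801 0.1708 0.089 ]
top orange 0.0 [[233.0, 211.0], [233.0, 211.0], [233.0, 211.0], [233.0, 211.0]]
[[0.5875 0.1637 0.152 ]
 [0.5875 0.1637 0.152 ]
 [0.5875 0.1637 0.152 ]
 [0.5875 0.1637 0.152 ]] [0.5875 0.1637 0.152 ] [np.float64(0.0), np.float64(0.0), np.float64(0.0), np.float64(0.0)] 0.0Traceback (most recent call last):
  File "<stdin>", line 15, in <module>
cv2.error: OpenCV(4.12.0) /io/opencv/modules/imgproc/src/shapedescr.cpp:361: error: (-201:Incorrect size of input array) There should be at least 5 points to fit the ellipse in function 'fitEllipseNoDirect'
```

```bash
python3 - <<'E'
from h import *
s=cv2.imread("pics/scene0.png")[:,:,::-1];t=cv2.imread("pics/top0.png")[:,:,::-1]
tile([(s,240,240,10.),(t,390,205,10.),(s,320,122,10.),(t,212,198,10.)],"pics/c2.png")
E
```

```text
(no output)
```

View pics/c2.png

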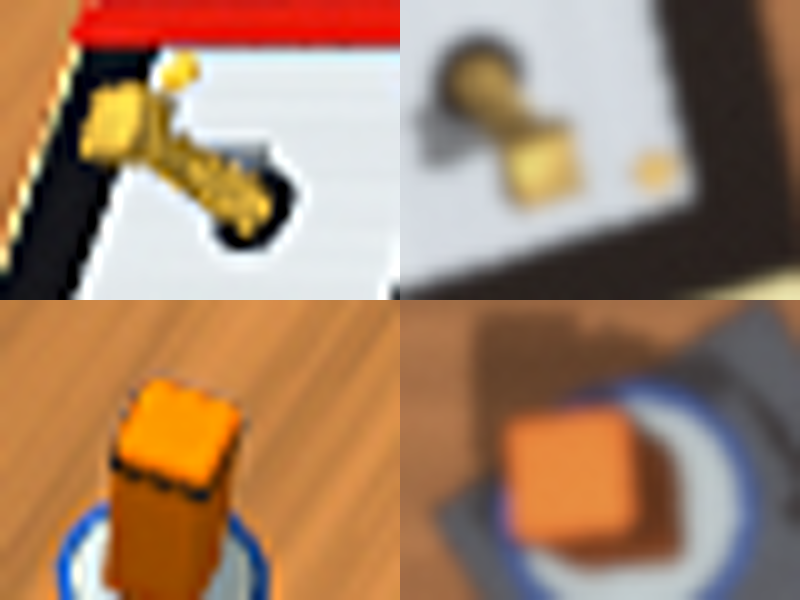

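Both heads are clear: the brass head centre is at scene (251.4,252.2) / top (404.5,222), roughly aligned with the plate. The grip top is at scene (338.3,134.9) / top (229,215.3), and the rim centre is at top (234.8,218.5).

```bash
python3 - <<'E'
from h import *
g=np.array([(503,412),(630,405),(636,532),(513,542)])-[400,300];g=g/10+[212,198]
q=np.array([onz("top",p,.152) for p in g]);print("grip top",q.mean(0),[np.linalg.norm(q[i]-q[i-1]) for i in range(4)],[np.degrees(np.arctan2(*(q[(i+1)%4]-q[i])[1::-1])) for i in range(4)])
g=np.array([(165,378),(242,404),(207,482),(117,450)])-[0,300];g=g/10+[320,122]
q=np.array([onz("scene",p,.152) for p in g]);print("scene grip top",q.mean(0),[np.linalg.norm(q[i]-q[i-1]) for i in range(4)],[np.degrees(np.arctan2(*(q[(i+1)%4]-q[i])[1::-1])) for i in range(4)])
print(tri((338.3,134.85),(229.05,215.3)),"rim",onz("top",(234.8,218.5),.089))
P=np.array([.5882,-.1997,.085])
h=tri((251.4,252.2),(404.5,222.));print("head",h,np.linalg.norm(h[0]-P))
a=np.radians(15.8);n=np.array([-np.sin(np.radians(28))*np.cos(a),-np.sin(np.radians(28))*np.sin(a),np.cos(np.radians(28))])
u=(h[0]-P);u/=np.linalg.norm(u);print("lean",np.degrees(np.arccos(u@n)),u,n,P+.052*n)
def hd(o,T,s,z): 
    q=np.array([onz("top",p,z) for p in (np.array(T)-o)/10+s]);return [np.degrees(np.arctan2(*(q[(i+1)%4]-q[i])[1::-1])) for i in range(4)],[np.linalg.norm(q[i]-q[i-1]) for i in range(4)]
print("headyaw",hd([400,0],[(505,148),(572,132),(582,192),(520,208)],[390,205],.125))
print("tin",onz("top",(317,167),.065),"case",onz("top",(319,293),.034),"bottle",onz("top",(317,110),.17))
o=robot.observe();print(R.from_quat(o["tool_rot"]).as_matrix())
E
```

```text
grip top [0.5783 0.1722 0.152 ] [np.float64(0.02848446461301568), np.float64(0.027662364964356458), np.float64(0.02772269264611648), np.float64(0.026690638648918154)] [np.float64(-87.8072663961357), np.float64(-176.3918902128883), np.float64(93.74163972022518), np.float64(5.546251490652619)]
scene grip top [0.5816 0.173  0.152 ] [np.float64(0.028408178716104925), np.float64(0.02200864377163704), np.float64(0.02870599380632563), np.float64(0.02558015860013595)] [np.float64(5.7777936438015045), np.float64(-81.66373390418005), np.float64(-175.03183371682553), np.float64(91.15907542329222)]
(array([0.5798, 0.1737, 0.1494]), np.float64(0.0030680138831691247)) rim [0.5796 0.1727 0.089 ]
head (array([ 0.561 , -0.2083,  0.1236]), np.float64(0.00013179878464564387)) 0.04796896067026389
lean 8.51141766954069 [-0.5668 -0.1787  0.8042] [-0.4517 -0.1278  0.8829] [ 0.5647 -0.2063  0.1309]
headyaw ([np.float64(-77.49273730649553), np.float64(-173.11097781549446), np.float64(103.52371888305609), np.float64(11.599981512729675)], [np.float64(0.013536671886722763), np.float64(0.015147354046445951), np.float64(0.013349738344996734), np.float64(0.01405697505715122)])
tin [ 0.7029 -0.0166  0.065 ] case [ 0.4081 -0.0166  0.034 ] bottle [ 0.8051 -0.021   0.17  ]
[[ 0.9127  0.4085 -0.0006]
 [ 0.4085 -0.9127  0.0012]
 [-0.     -0.0013 -1.    ]]
```

```bash
cat >> h.py <<'E'
def rotz(zax,yaz):
    "tool rotation with z along zax and y nearest to heading yaz (deg)"
    z=np.array(zax,float);z/=np.linalg.norm(z);y=np.array([np.cos(np.radians(yaz)),np.sin(np.radians(yaz)),0]);y-=y@z*z;y/=np.linalg.norm(y)
    return np.column_stack([np.cross(y,z),y,z])
def go(p,Rm=None):
    o=robot.observe();R0=R.from_quat(o["tool_rot"]).as_matrix();Rm=R0 if Rm is None else Rm
    print("t",o["time"],"tcp",o["ee_pos"],"F",o["force"],"w",o["width"],o["grasp_force"],"j",o["joint_pos"])
    print("xyz",R0.T@(np.array(p)-o["ee_pos"])/.3,"ang",R.from_matrix(R0.T@Rm).as_rotvec()/np.pi)
E
python3 - <<'E'
from h import *
go([.579,.172,.21],rotz([0,0,-1],4))
E
python3 -m creep '[{"xyz":[1,-0.9,0],"angular":[0,0,-0.389]},{"xyz":[1,-0.9,0],"angular":[0,0,-0.389]},{"xyz":[1,-0.9,0],"angular":[0,0,-0.389]},{"xyz":[1,-0.9,0],"angular":[0,0,-0.389]},{"xyz":[1,-0.9,0],"angular":[0,0,-0.389]},{"xyz":[1,-0.9,0],"angular":[0,0,-0.389]},{"xyz":[1,-0.9,0],"angular":[0,0,-0.389]},{"xyz":[1,-0.9,0],"angular":[0,0,-0.389]}]' 1
python3 - <<'E'
from h import *
go([.579,.172,.21],rotz([0,0,-1],4))
E
```

```text
t 0.1 tcp [ 0.2552 -0.5702  0.2218] F [-0.6166 -0.4379 -0.2897] w 0.999822149609027 0.0 j [ 1.1274  0.3328 -0.0647  1.4609  0.0216  1.3499 -0.0885]
xyz [ 1.9959 -1.817   0.0417] ang [-0.0004 -0.0002 -0.3883]
time: 1.1
ee_pos: [0.4195, -0.2, 0.2225]
tool_rot: [0.68, 0.733, -0.0, 0.0]
force: [-0.2, -0.3, -0.0]
width: 1.002
grasp_force: 0.0
t 1.1 tcp [ 0.4195 -0.2     0.2225] F [-0.1772 -0.3095 -0.0433] w 1.0015682055149049 0.0 j [ 0.8106  0.0013 -0.4598  1.8432  0.0007  1.2972  0.4266]
xyz [1.196  0.6242 0.0416] ang [-0.      0.      0.0019]
```

```bash

python3 -m creep '[{"xyz":[1,0.624,0.04],"angular":[0,0,0]},{"xyz":[1,0.624,0.04],"angular":[0,0,0]},{"xyz":[1,0.624,0.04],"angular":[0,0,0]},{"xyz":[1,0.624,0.04],"angular":[0,0,0]},{"xyz":[1,0.624,0.04],"angular":[0,0,0]},{"xyz":[1,0.624,0.04],"angular":[0,0,0]},{"xyz":[1,0.624,0.04],"angular":[0,0,0]}]' 1 >/dev/null
python3 -m creep '[{"xyz":[0.196,0,0],"angular":[0,0,0]},{"xyz":[0.196,0,0],"angular":[0,0,0]},{"xyz":[0.196,0,0],"angular":[0,0,0]}]' 1
python3 - <<'E'
from h import *
go([.5795,.1725,.108],rotz([0,0,-1],4))
s=robot.camera("scene");t=robot.camera("top")
tile([(s,270,70,3.),(t,180,150,3.)],"pics/c3.png")
E
```

```text
time: 2.35
ee_pos: [0.5802, 0.1674, 0.2101]
tool_rot: [0.682, 0.731, -0.001, 0.0]
force: [0.6, -0.9, 0.4]
width: 1.0
grasp_force: 0.0
t 2.35 tcp [0.5802 0.1674 0.2101] F [ 0.5786 -0.918   0.4012] w 0.99971008846269 0.0 j [ 0.2183  0.3842 -0.7384  1.5061  0.2626  1.3535 -0.4715]
xyz [ 0.0175 -0.0011  0.3403] ang [-0.0001  0.0005 -0.0002]
```

View pics/c3.png

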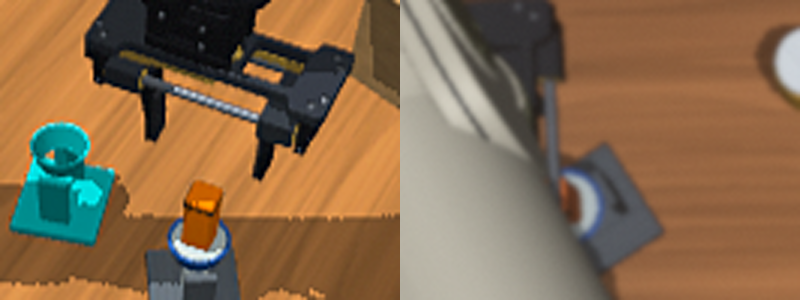

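The scene crop shows the open fingers straddling the grip line, above the orange grip at about (337,137). Now I'll descend and close.

```bash

python3 -m creep '[{"xyz":[0.018,0,0.15],"angular":[0,0,0]},{"xyz":[0.018,0,0.28],"angular":[0,0,0]},{"xyz":[0.018,0,0.34],"angular":[0,0,0]},{"xyz":[0.018,0,0.34],"angular":[0,0,0]},{"xyz":[0.018,0,0.34],"angular":[0,0,0]}]' 1
python3 -m creep '[{"xyz":[0,0,0],"angular":[0,0,0]},{"xyz":[0,0,0],"angular":[0,0,0]},{"xyz":[0,0,0],"angular":[0,0,0]},{"xyz":[0,0,0],"angular":[0,0,0]},{"xyz":[0,0,0],"angular":[0,0,0]},{"xyz":[0,0,0],"angular":[0,0,0]},{"xyz":[0,0,0],"angular":[0,0,0]},{"xyz":[0,0,0],"angular":[0,0,0]}]' -0.6 50
python3 - <<'E'
from h import *
go([.5795,.1725,.108],rotz([0,0,-1],4))
E
```

```text
time: 3.08
ee_pos: [0.5804, 0.1752, 0.1102]
tool_rot: [0.681, 0.732, 0.001, 0.001]
force: [0.2, -0.1, 0.1]
width: 1.001
grasp_force: 0.0
time: 4.08
ee_pos: [0.5787, 0.1752, 0.1084]
tool_rot: [0.681, 0.732, -0.001, -0.0]
force: [-4.1, -1.1, 2.3]
width: 0.321
grasp_force: 49.5
t 4.075 tcp [0.5787 0.1752 0.1084] F [-4.0703 -1.1211  2.2899] w 0.3209300498880236 49.544846042990685 j [ 0.1879  0.4722 -0.7135  1.6215  0.3286  1.173  -0.5283]
xyz [-0.0092  0.0019  0.0014] ang [-0.0004  0.0001  0.0008]
```

```bash

python3 -m creep '[{"xyz":[0,0,-0.07],"angular":[0,0,0]},{"xyz":[0,0,-0.2],"angular":[0,0,0]},{"xyz":[0,0,-0.4],"angular":[0,0,0]},{"xyz":[0,0,-0.6],"angular":[0,0,0]},{"xyz":[0,0,-0.6],"angular":[0,0,0]},{"xyz":[0,0,-0.6],"angular":[0,0,0]}]'
python3 - <<'E'
from h import *
P=np.array([.5882,-.1997,.085]);u=np.array([-.5668,-.1787,.8042]);
Rm=rotz(-u,15.8)
for back in (.10,.04,.0):
    seat=P+(.052+back)*u
    print(back);go(seat+.0704*u+Rm[:,0]*.0022,Rm)
E
```

```text
time: 4.82
ee_pos: [0.5793, 0.1751, 0.2886]
tool_rot: [0.681, 0.732, 0.0, 0.0]
force: [0.7, -0.9, -3.2]
width: 0.319
grasp_force: 49.7
0.1
t 4.825 tcp [0.5793 0.1751 0.2886] F [ 0.6726 -0.9385 -3.1863] w 0.31939463859534695 49.65751249110326 j [ 0.2056  0.3509 -0.7528  1.3801  0.2382  1.5022 -0.4605]
xyz [-1.3429 -0.4904  0.0825] ang [-0.2009  0.0274 -0.0604]
0.04
t 4.825 tcp [0.5793 0.1751 0.2886] F [ 0.6726 -0.9385 -3.1863] w 0.31939463859534695 49.65751249110326 j [ 0.2056  0.3509 -0.7528  1.3801  0.2382  1.5022 -0.4605]
xyz [-1.3154 -0.3748  0.2434] ang [-0.2009  0.0274 -0.0604]
0.0
t 4.825 tcp [0.5793 0.1751 0.2886] F [ 0.6726 -0.9385 -3.1863] w 0.31939463859534695 49.65751249110326 j [ 0.2056  0.3509 -0.7528  1.3801  0.2382  1.5022 -0.4605]
xyz [-1.297  -0.2978  0.3506] ang [-0.2009  0.0274 -0.0604]
```

```bash

python3 -m creep '[{"xyz":[-1,-0.45,0.05],"angular":[-0.2,0.027,-0.06]},{"xyz":[-1,-0.45,0.05],"angular":[-0.2,0.027,-0.06]},{"xyz":[-1,-0.45,0.05],"angular":[-0.2,0.027,-0.06]},{"xyz":[-1,-0.45,0.05],"angular":[-0.2,0.027,-0.06]},{"xyz":[-1,-0.45,0.05],"angular":[-0.2,0.027,-0.06]},{"xyz":[-1,-0.45,0.05],"angular":[-0.2,0.027,-0.06]},{"xyz":[-1,-0.45,0.05],"angular":[-0.2,0.027,-0.06]},{"xyz":[-1,-0.45,0.05],"angular":[-0.2,0.027,-0.06]}]'
python3 - <<'E'
from h import *
P=np.array([.5882,-.1997,.085]);u=np.array([-.5668,-.1787,.8042]);
Rm=rotz(-u,15.8)
for back in (.10,.06,.04,.0):
    seat=P+(.052+back)*u
    print(back);go(seat+.0704*u+Rm[:,0]*.0022,Rm)
E
```

```text
time: 5.82
ee_pos: [0.4647, -0.136, 0.2717]
tool_rot: [0.579, 0.754, 0.254, 0.179]
force: [-0.3, 1.3, -1.3]
width: 0.317
grasp_force: 49.8
0.1
t 5.825 tcp [ 0.4647 -0.136   0.2717] F [-0.291   1.3406 -1.2822] w 0.31688190020130313 49.759903403464705 j [ 0.6493 -0.3196 -0.1201  2.1549 -0.6188  0.9408  1.0686]
xyz [-0.3234 -0.0917 -0.0444] ang [-0.0016  0.0006 -0.002 ]
0.06
t 5.825 tcp [ 0.4647 -0.136   0.2717] F [-0.291   1.3406 -1.2822] w 0.31688190020130313 49.759903403464705 j [ 0.6493 -0.3196 -0.1201  2.1549 -0.6188  0.9408  1.0686]
xyz [-0.3231 -0.091   0.0889] ang [-0.0016  0.0006 -0.002 ]
0.04
t 5.825 tcp [ 0.4647 -0.136   0.2717] F [-0.291   1.3406 -1.2822] w 0.31688190020130313 49.759903403464705 j [ 0.6493 -0.3196 -0.1201  2.1549 -0.6188  0.9408  1.0686]
xyz [-0.323  -0.0907  0.1556] ang [-0.0016  0.0006 -0.002 ]
0.0
t 5.825 tcp [ 0.4647 -0.136   0.2717] F [-0.291   1.3406 -1.2822] w 0.31688190020130313 49.759903403464705 j [ 0.6493 -0.3196 -0.1201  2.1549 -0.6188  0.9408  1.0686]
xyz [-0.3227 -0.09    0.2889] ang [-0.0016  0.0006 -0.002 ]
```

```bash

python3 -m creep '[{"xyz":[-0.16,-0.045,0.04],"angular":[0,0,0]},{"xyz":[-0.323,-0.091,0.09],"angular":[0,0,0]},{"xyz":[-0.323,-0.091,0.156],"angular":[0,0,0]},{"xyz":[-0.323,-0.091,0.156],"angular":[0,0,0]},{"xyz":[-0.323,-0.091,0.156],"angular":[0,0,0]}]'
python3 - <<'E'
from h import *
P=np.array([.5882,-.1997,.085]);u=np.array([-.5668,-.1787,.8042]);
Rm=rotz(-u,15.8)
go(P+(.052+.04+.0704)*u+Rm[:,0]*.0022,Rm)
o=robot.observe();R0=R.from_quat(o["tool_rot"]).as_matrix();m=o["ee_pos"]+R0@[-.0022,0,.0844];print("mouth",m,proj("scene",m),proj("top",m), "top face corners etc")
s=robot.camera("scene");t=robot.camera("top")
cv2.imwrite("pics/s4.png",s[:,:,::-1]);cv2.imwrite("pics/t4.png",t[:,:,::-1])
tile([(s,225,215,7.),(t,380,195,7.)],"pics/c4.png",w=400,h=500)
E
```

```text
time: 6.45
ee_pos: [0.4976, -0.2234, 0.2177]
tool_rot: [0.576, 0.756, 0.254, 0.179]
force: [-0.1, -0.0, -1.6]
width: 0.318
grasp_force: 49.8
t 6.45 tcp [ 0.4976 -0.2234  0.2177] F [-0.0594 -0.0204 -1.6197] w 0.317961137110221 49.76056596497074 j [ 0.6594 -0.0761 -0.0065  2.0758 -0.6859  0.8704  1.3022]
xyz [-0.0085 -0.0115 -0.    ] ang [-0.0011  0.0001 -0.0001]
mouth [ 0.5458 -0.2105  0.1496] [[243.4484 245.2441]] [[407.7672 227.5558]] top face corners etc
```

View pics/c4.png

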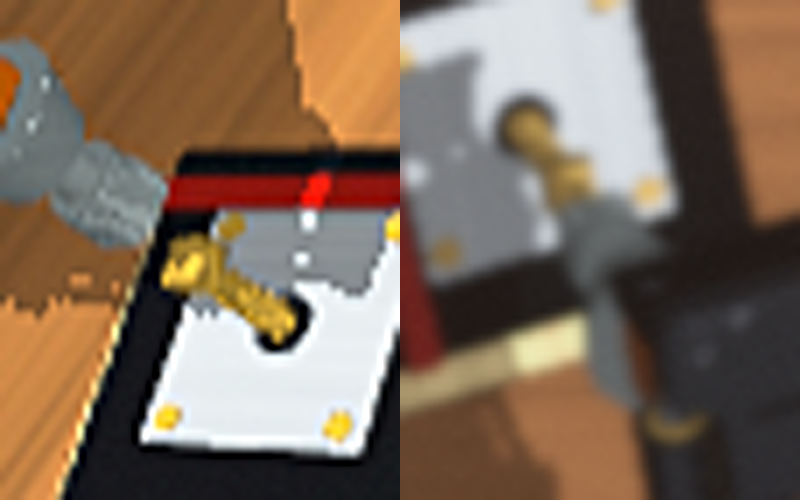

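The mouth end shows at scene (247,246), and the head is at (251.5,252). The pose is still about 4 mm short of the target, mostly lateral. I'll correct that and look again from closer, with a gap of about 10 mm.

```bash

python3 -m creep '[{"xyz":[-0.0085,-0.0115,0],"angular":[0,0,0]},{"xyz":[-0.0085,-0.0115,0.03],"angular":[0,0,0]},{"xyz":[-0.0085,-0.0115,0.05],"angular":[0,0,0]},{"xyz":[-0.0085,-0.0115,0.05],"angular":[0,0,0]},{"xyz":[-0.0085,-0.0115,0.05],"angular":[0,0,0]}]'
python3 - <<'E'
from h import *
P=np.array([.5882,-.1997,.085]);u=np.array([-.5668,-.1787,.8042]);
Rm=rotz(-u,15.8)
go(P+(.052+.025+.0704)*u+Rm[:,0]*.0022,Rm)
o=robot.observe();R0=R.from_quat(o["tool_rot"]).as_matrix();f=lambda q:o["ee_pos"]+R0@(np.array(q)+[-.0022,0,0])
X=[f([0,0,.0844]),f([0,0,.0604]),f([0,0,.110])]
s=robot.camera("scene");t=robot.camera("top")
for n,im,ox,oy in(("scene",s,225,215),("top",t,380,195)):
    p=(proj(n,X)-[ox,oy])*7;print(n,p.tolist())
tile([(s,225,215,7.),(t,380,195,7.)],"pics/c5.png",w=400,h=500)
E
```

```text
time: 7.18
ee_pos: [0.5042, -0.2248, 0.2034]
tool_rot: [0.576, 0.756, 0.254, 0.18]
force: [-0.1, -0.1, -1.8]
width: 0.317
grasp_force: 49.8
t 7.175 tcp [ 0.5042 -0.2248  0.2034] F [-0.1279 -0.0559 -1.8114] w 0.3174273266825897 49.760151668451726 j [ 0.6537 -0.0475 -0.0082  2.0816 -0.7037  0.8388  1.3237]
xyz [ 0.0029  0.0005 -0.0002] ang [-0.0011  0.0003 -0.0003]
scene [[150.6911146191283, 243.08401798765337], [97.98582176719049, 209.68026612902398], [204.7397478237422, 277.34425754623226]]
top [[190.47723771775748, 211.50741122376922], [216.90927744790213, 248.32851491557898], [163.48623399962582, 173.91762434634623]]
```

View pics/c5.png

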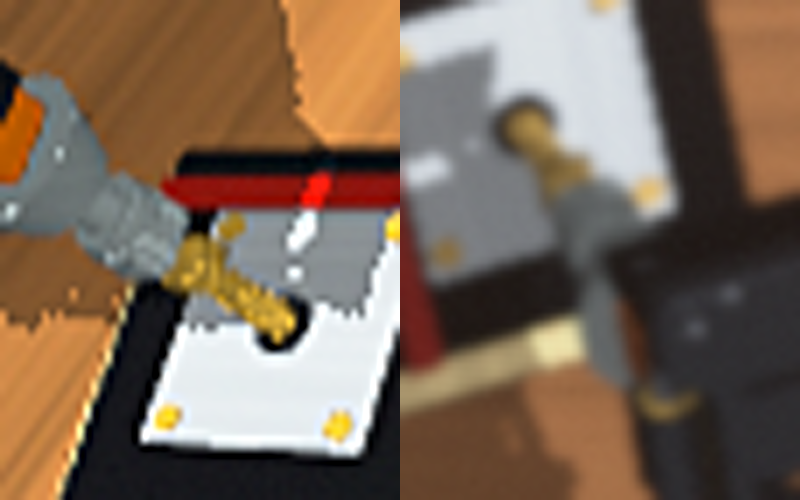

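The mouth is about 10 mm off the head, and the driver axis passes within about 2 mm of it in the scene view. That is inside the chamfer's capture range. I'll nudge 1.2 mm to tool -x and go down in steps.

```bash

python3 -m creep '[{"xyz":[-0.004,0,0],"angular":[0,0,0]},{"xyz":[-0.004,0,0.03],"angular":[0,0,0]},{"xyz":[-0.004,0,0.04],"angular":[0,0,0]},{"xyz":[-0.004,0,0.05],"angular":[0,0,0]},{"xyz":[-0.004,0,0.05],"angular":[0,0,0]}]'
python3 -m creep '[{"xyz":[0,0,0.01],"angular":[0,0,0]},{"xyz":[0,0,0.017],"angular":[0,0,0]},{"xyz":[0,0,0.017],"angular":[0,0,0]}]'
python3 - <<'E'
from h import *
P=np.array([.5882,-.1997,.085]);u=np.array([-.5668,-.1787,.8042]);
Rm=rotz(-u,15.8)
go(P+(.052+.0704)*u+Rm[:,0]*.0010,Rm)
o=robot.observe();print(Rm.T@o["force"],o["wrist_torque"])
E
```

```text
time: 7.9
ee_pos: [0.5131, -0.2228, 0.191]
tool_rot: [0.576, 0.756, 0.254, 0.179]
force: [1.0, 1.8, -2.4]
width: 0.316
grasp_force: 49.8
time: 8.28
ee_pos: [0.5159, -0.2222, 0.1869]
tool_rot: [0.576, 0.756, 0.254, 0.179]
force: [1.8, 1.8, -3.1]
width: 0.316
grasp_force: 49.8
t 8.275 tcp [ 0.5159 -0.2222  0.1869] F [ 1.839   1.8321 -3.0864] w 0.31578298017656203 49.76158807519823 j [ 0.6419 -0.0116 -0.0179  2.0847 -0.7238  0.7972  1.3388]
xyz [0.0023 0.0012 0.0153] ang [-0.0011  0.0002 -0.0003]
[ 1.1942 -0.0248  3.852 ] [0.1135 0.5312 0.2637]
```

```bash

python3 -m creep '[{"xyz":[0,0,0.008],"angular":[0,0,0]},{"xyz":[0,0,0.016],"angular":[0,0,0]},{"xyz":[0,0,0.016],"angular":[0,0,0]}]'
python3 - <<'E'
from h import *
P=np.array([.5882,-.1997,.085]);u=np.array([-.5668,-.1787,.8042]);
Rm=rotz(-u,15.8)
go(P+(.052+.0704)*u+Rm[:,0]*.0010,Rm)
o=robot.observe();print(Rm.T@o["force"],o["wrist_torque"])
s=robot.camera("scene");t=robot.camera("top")
tile([(s,225,215,7.),(t,380,195,7.)],"pics/c6.png",w=400,h=500)
E
```

```text
time: 8.65
ee_pos: [0.5183, -0.2227, 0.1842]
tool_rot: [0.577, 0.755, 0.254, 0.18]
force: [-10.1, 0.9, 9.7]
width: 0.317
grasp_force: 49.9
t 8.65 tcp [ 0.5183 -0.2227  0.1842] F [-10.1274   0.9011   9.7309] w 0.31727536633818904 49.857270028442144 j [ 0.6398 -0.0047 -0.0188  2.0846 -0.7282  0.7883  1.3423]
xyz [0.0064 0.0006 0.0037] ang [-0.0008  0.0008 -0.0004]
[  3.8369  -1.9093 -13.4052] [0.4907 1.3683 0.7159]
```

View pics/c6.png

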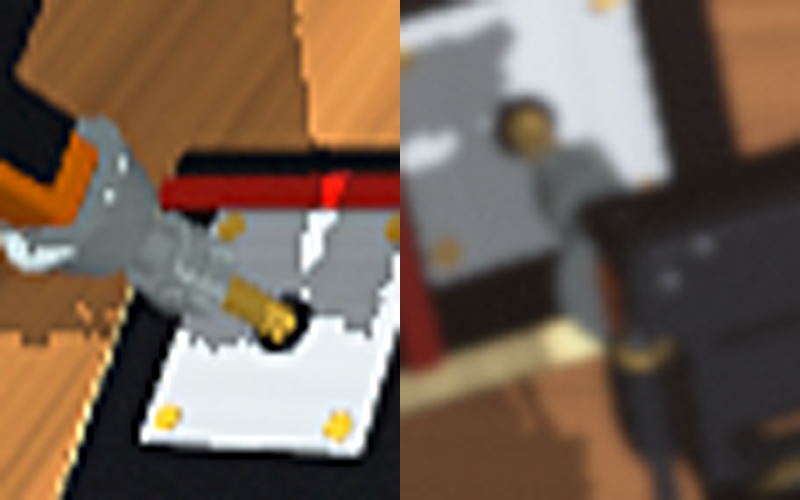

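Seated: the head has vanished into the nose, and axial contact came within 1.1 mm of the nominal depth. Next I'll work out the swing about the pilot point to square.

```bash
cat > sq.py <<'E'
from h import *
P=np.array([.5882,-.1997,.085]);a=np.radians(15.8);b=np.radians(28)
n=np.array([-np.sin(b)*np.cos(a),-np.sin(b)*np.sin(a),np.cos(b)]);u=np.array([-.5668,-.1787,.8042])
def rep(f,L=.1224,yaz=15.8):
    v=u*(1-f)+n*f;v/=np.linalg.norm(v);Rm=rotz(-v,yaz);go(P+L*v,Rm)
    o=robot.observe();R0=R.from_quat(o["tool_rot"]).as_matrix();print("Ftool",R0.T@o["force"],"off n deg",np.degrees(np.arccos(-R0[:,2]@n)),"P in tool",R0.T@(P-o["ee_pos"]))
E
python3 - <<'E'
from sq import *
rep(.5);rep(1)
E
```

```text
t 8.75 tcp [ 0.5183 -0.2227  0.1842] F [-10.8166   0.3627   9.2423] w 0.32025555873255995 49.857379985041916 j [ 0.6398 -0.0048 -0.0188  2.0846 -0.7282  0.7882  1.3423]
xyz [0.007  0.0305 0.0047] ang [ 0.0226 -0.0022 -0.0025]
Ftool [  3.4552  -2.8864 -13.5011] off n deg 8.344952646665618 P in tool [0.0012 0.0005 0.1235]
t 8.75 tcp [ 0.5183 -0.2227  0.1842] F [-10.8166   0.3627   9.2423] w 0.32025555873255995 49.857379985041916 j [ 0.6398 -0.0048 -0.0188  2.0846 -0.7282  0.7882  1.3423]
xyz [0.011  0.0603 0.008 ] ang [ 0.0461 -0.0051 -0.0042]
Ftool [  3.4552  -2.8864 -13.5011] off n deg 8.344952646665618 P in tool [0.0012 0.0005 0.1235]
```

```bash

python3 -m creep '[{"xyz":[0.003,0.015,0.003],"angular":[0.0115,-0.001,0]},{"xyz":[0.005,0.03,0.004],"angular":[0.023,-0.002,0]},{"xyz":[0.008,0.045,0.005],"angular":[0.0345,-0.004,0]},{"xyz":[0.01,0.06,0.007],"angular":[0.046,-0.005,0]},{"xyz":[0.01,0.06,0.007],"angular":[0.046,-0.005,0]},{"xyz":[0.01,0.06,0.007],"angular":[0.046,-0.005,0]}]'
python3 - <<'E'
from sq import *
rep(1)
E
```

```text
time: 9.5
ee_pos: [0.5338, -0.2164, 0.1945]
tool_rot: [0.59, 0.77, 0.194, 0.146]
force: [-6.2, -1.4, 12.1]
width: 0.32
grasp_force: 49.9
t 9.5 tcp [ 0.5338 -0.2164  0.1945] F [-6.1931 -1.3545 12.0786] w 0.3199790289397168 49.85748637933284 j [ 0.5789  0.0201 -0.0702  1.975  -0.4611  0.8394  1.0297]
xyz [ 0.0042 -0.004   0.0033] ang [ 0.0007  0.0003 -0.0041]
Ftool [  0.3708   0.1091 -13.6357] off n deg 0.1401240977482482 P in tool [ 0.0014 -0.0015  0.1234]
```

```bash

python3 -m creep '[{"xyz":[0,-0.0025,0.003],"angular":[0,0,0]},{"xyz":[0,-0.0025,0.004],"angular":[0,0,0]},{"xyz":[0,-0.0025,0.004],"angular":[0,0,0]},{"xyz":[0,-0.0025,0.004],"angular":[0,0,0]}]' - 60
python3 - <<'E'
from sq import *
rep(1)
s=robot.camera("scene");t=robot.camera("top")
o=robot.observe();R0=R.from_quat(o["tool_rot"]).as_matrix()
for n_,ox,oy in(("scene",225,215),("top",380,195)):
    print(n_,((proj(n_,[P,P+.052*n,P+.1*n,o["ee_pos"]+R0@[0,0,.0844],o["ee_pos"]+R0@[0,0,.1234]])-[ox,oy])*7).round().tolist())
tile([(s,225,215,7.),(t,380,195,7.)],"pics/c7.png",w=400,h=500)
E
```

```text
time: 10.0
ee_pos: [0.5339, -0.2167, 0.1943]
tool_rot: [0.59, 0.77, 0.195, 0.146]
force: [-12.3, -0.9, 19.7]
width: 0.315
grasp_force: 59.9
t 10.0 tcp [ 0.5339 -0.2167  0.1943] F [-12.275   -0.8667  19.7478] w 0.3146845667706745 59.85214864835143 j [ 0.5794  0.0201 -0.07    1.976  -0.4627  0.8375  1.0317]
xyz [ 0.0051 -0.0038  0.0025] ang [ 0.0011  0.0005 -0.0041]
Ftool [  2.4523  -1.3163 -23.101 ] off n deg 0.22400820320132478 P in tool [ 0.0017 -0.0016  0.1231]
scene [[282.0, 322.0], [195.0, 252.0], [106.0, 182.0], [219.0, 275.0], [285.0, 327.0]]
top [[123.0, 121.0], [168.0, 174.0], [214.0, 228.0], [161.0, 155.0], [127.0, 115.0]]
```

View pics/c7.png

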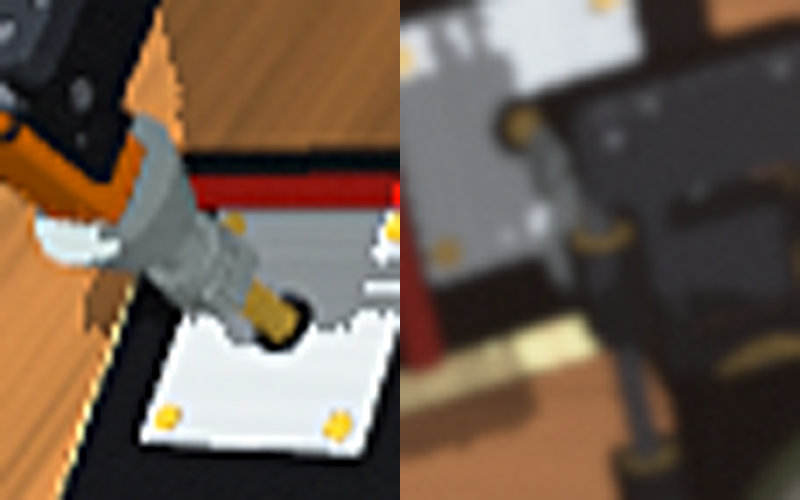

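The driver stands square to the plate with the shank straight in the hole at scene (265,260). Forces are small and it is fully down, so I'll drive clockwise (+tool z) in stages.

```bash

python3 -m creep '[{"xyz":[0,0,0],"angular":[0,0,0.05]},{"xyz":[0,0,0],"angular":[0,0,0.1]},{"xyz":[0,0,0],"angular":[0,0,0.15]},{"xyz":[0,0,0],"angular":[0,0,0.2]},{"xyz":[0,0,0],"angular":[0,0,0.25]},{"xyz":[0,0,0],"angular":[0,0,0.3]},{"xyz":[0,0,0],"angular":[0,0,0.3]}]'
python3 - <<'E'
from sq import *
rep(1,.1230,15.8-105)
E
```

```text
time: 10.98
ee_pos: [0.5343, -0.217, 0.1944]
tool_rot: [0.876, 0.417, 0.24, 0.042]
force: [-9.2, -1.3, 17.9]
width: 0.318
grasp_force: 59.9
t 10.975 tcp [ 0.5343 -0.217   0.1944] F [-9.197  -1.3463 17.9064] w 0.31815902094185883 59.85377152450383 j [ 0.5671  0.0197 -0.0575  1.9763 -0.4631  0.8367  0.0871]
xyz [ 0.0001 -0.0081  0.0006] ang [ 0.0011 -0.0012  0.2691]
Ftool [  0.9527  -0.7439 -20.139 ] off n deg 0.27651821377709396 P in tool [-0.0002 -0.003   0.1232]
```

The tool axis passes about 3 mm beside the measured hole, so I'll shift back 1.5 mm during the rest of the turn.

```bash

python3 -m creep '[{"xyz":[0,-0.006,0],"angular":[0,0,0]},{"xyz":[0,-0.006,0],"angular":[0,0,0.05]},{"xyz":[0,-0.006,0],"angular":[0,0,0.1]},{"xyz":[0,-0.006,0],"angular":[0,0,0.15]},{"xyz":[0,-0.006,0],"angular":[0,0,0.2]},{"xyz":[0,-0.006,0],"angular":[0,0,0.25]},{"xyz":[0,-0.006,0],"angular":[0,0,0.31]},{"xyz":[0,-0.006,0],"angular":[0,0,0.31]},{"xyz":[0,-0.006,0],"angular":[0,0,0.31]}]'
python3 - <<'E'
from sq import *
rep(1,.1230,15.8-110)
E
```

```text
time: 12.1
ee_pos: [0.533, -0.2167, 0.1938]
tool_rot: [0.969, -0.041, 0.232, -0.074]
force: [-8.5, -3.4, 16.2]
width: 0.317
grasp_force: 59.9
t 12.1 tcp [ 0.533  -0.2167  0.1938] F [-8.4922 -3.3625 16.1582] w 0.31671047869494984 59.85302612185478 j [ 0.5568  0.0162 -0.0469  1.9812 -0.4633  0.8344 -0.8843]
xyz [-0.0018 -0.0042  0.0008] ang [ 0.0008 -0.0017 -0.0153]
Ftool [  0.0125   1.0608 -18.5307] off n deg 0.32927437889197236 P in tool [-0.0012 -0.0015  0.1232]
```

```bash

python3 -m creep '[{"xyz":[0,0,-0.01],"angular":[0,0,-0.008]},{"xyz":[0,0,-0.02],"angular":[0,0,-0.008]},{"xyz":[0,0,-0.04],"angular":[0,0,-0.008]},{"xyz":[0,0,-0.07],"angular":[0,0,-0.008]},{"xyz":[0,0,-0.13],"angular":[0,0,-0.008]},{"xyz":[0,0,-0.25],"angular":[0,0,-0.008]},{"xyz":[0,0,-0.25],"angular":[0,0,-0.008]}]'
python3 - <<'E'
from sq import *
print(R.from_quat(robot.observe()["tool_rot"]).as_matrix())
go([.5787,.1752,.2886],rotz([0,0,-1],4)); go([.5787,.1752,.2886],rotz([0,0,-1],-86))
s=robot.camera("scene");t=robot.camera("top");cv2.imwrite("pics/s8.png",s[:,:,::-1]);cv2.imwrite("pics/t8.png",t[:,:,::-1])
# brass pixels: lean measured numerically
for nm,im,(x,y,w,h) in(("scene",s,(240,240,45,40)),("top",t,(385,200,40,40))):
    hsv=cv2.cvtColor(im[y:y+h,x:x+w],cv2.COLOR_RGB2HSV);m=cv2.inRange(hsv,(15,110,60),(30,255,255))
    N,L,st,ce=cv2.connectedComponentsWithStats(m)
    for i in range(1,N):
        if st[i,4]>25:
            p=np.argwhere(L==i)[:,::-1]+[x,y];c=p.mean(0);v=np.linalg.svd(p-c)[2][0];print(nm,st[i,4],c,np.degrees(np.arctan2(v[1],v[0]))%180)
    q=proj(nm,[P,P+.026*n,P+.052*n]);d=q[2]-q[0];print("square would be",q.tolist(),np.degrees(np.arctan2(d[1],d[0]))%180)
E
```

```text
time: 12.98
ee_pos: [0.4976, -0.2244, 0.2594]
tool_rot: [0.97, -0.028, 0.232, -0.073]
force: [0.1, -0.2, -3.0]
width: 0.315
grasp_force: 59.9
[[ 0.891  -0.0204  0.4535]
 [-0.0877 -0.9879  0.1278]
 [ 0.4454 -0.1536 -0.882 ]]
t 12.975 tcp [ 0.4976 -0.2244  0.2594] F [ 0.0679 -0.2468 -2.9696] w 0.31480967963390427 59.85181666910648 j [ 0.5881 -0.0907 -0.0198  1.9408 -0.4348  0.9953 -0.8755]
xyz [ 0.1673 -1.3365  0.2069] ang [ 0.0871 -0.1532 -0.5285]
t 12.975 tcp [ 0.4976 -0.2244  0.2594] F [ 0.0679 -0.2468 -2.9696] w 0.31480967963390427 59.85181666910648 j [ 0.5881 -0.0907 -0.0198  1.9408 -0.4348  0.9953 -0.8755]
xyz [ 0.1673 -1.3365  0.2069] ang [-0.0415 -0.1507 -0.0397]
scene 131 [257.5038 253.771 ] 43.272945877552814
square would be [[265.30714810037205, 261.0074360037277], [259.1917668349419, 256.1178319616004], [252.79728330432442, 251.00569500732405]] 38.64262660712441
top 77 [400.013 216.987] 58.566735617673466
square would be [[397.5524042916544, 212.30798870081418], [400.7219690150017, 216.0091430944059], [404.0454586752951, 219.8907265416508]] 49.4267479063991
```

```bash
python3 - <<'E'
from sq import *
from scipy.optimize import least_squares
ex=rotz(-n,15.8)  # y uphill-ish
def meas(nm,im):
    x,y,w,h={"scene":(240,240,45,40),"top":(385,200,40,40)}[nm]
    hsv=cv2.cvtColor(im[y:y+h,x:x+w],cv2.COLOR_BGR2HSV);m=cv2.inRange(hsv,(15,110,60),(30,255,255))
    N,L,st,ce=cv2.connectedComponentsWithStats(m);i=1+np.argmax(st[1:,4])
    if nm+im.shape.__str__(): 
        for r in (L==i).astype(int): 
            if r.any(): print(''.join('.#'[k] for k in r))
    p=np.argwhere(L==i)[:,::-1]+[x,y];c=p.mean(0);v=np.linalg.svd(p-c)[2][0];return np.degrees(np.arctan2(v[1],v[0]))%180,c
for a,b in(("scene0","top0"),("s8","t8")):
    M_={"scene":meas("scene",cv2.imread(f"pics/{a}.png")),"top":meas("top",cv2.imread(f"pics/{b}.png"))}
    def res(k):
        v=n+ex[:,1]*np.tan(np.radians(k[0]))+ex[:,0]*np.tan(np.radians(k[1]));v/=np.linalg.norm(v);r=[]
        for nm in M_:
            q=proj(nm,[P,P+.052*v]);d=q[1]-q[0];r.append(np.degrees(np.arctan2(d[1],d[0]))%180-M_[nm][0])
        return np.array(r)
    print(M_);print("lean uphill, +x:",least_squares(res,[0,0]).x, "resid at square",res([0,0]))
E
```

```text
..........#####..............................
.........######..............................
.........########............................
.........########............................
........#########............................
........#########............................
........###########..........................
........##############.......................
..........##...########......................
................##########...................
.................#########...................
...................########..................
....................#######..................
.....................######..................
.......................###...................
........................#....................
.............#..........................
...........####.........................
..........######........................
..........######........................
..........######........................
...........#####........................
.............####.......................
..............####......................
...............######...............
[... 1418 characters left out ...]
.........######........................
..........######........................
..........######........................
...........#####........................
............#####.......................
..............#####.....................
..............#######...................
..............#######...................
..............#######...................
..............#######...................
..............######....................
...............####.....................
{'scene': (np.float64(43.272945877552814), array([257.5038, 253.771 ])), 'top': (np.float64(58.566735617673466), array([400.013, 216.987]))}
lean uphill, +x: [-0.3424  3.8429] resid at square [-4.6303 -9.14  ]
```

```bash
python3 - <<'E'
from sq import *
T=[]
for a,o in(("scene0",(240,238)),("top0",(388,203)),("s8",(240,238)),("t8",(388,203))):
    im=cv2.imread(f"pics/{a}.png")[:,:,::-1];T.append((im,*o,13.3))
tile(T,"pics/c8.png")
E
```

```text
(no output)
```

View pics/c8.png

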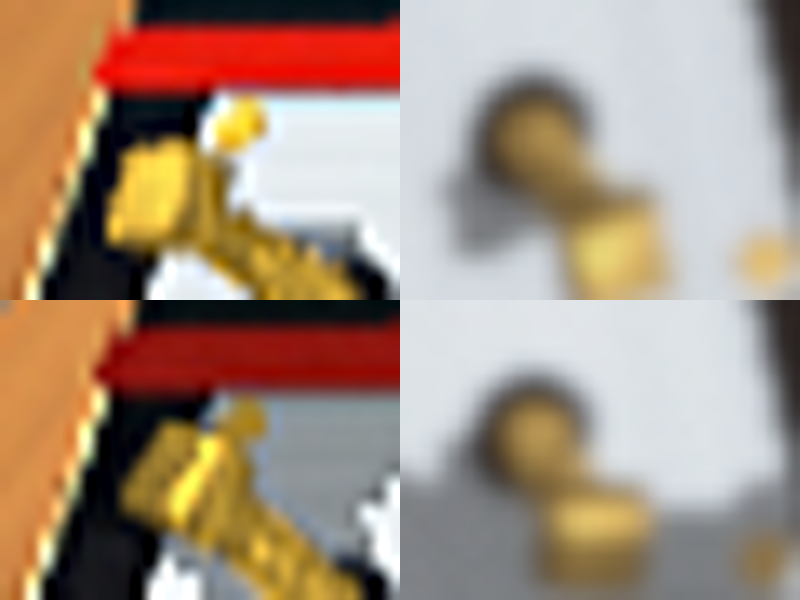

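```bash
python3 - <<'E'
from sq import *
ex=rotz(-n,15.8)
for a,b in(((251.4,252.2),(404.5,222)),((252.9,250.9),(403.5,221.2))):
    h,e=tri(a,b);d=h-P;L=d@n;print(h,e,"len",L,"uphill deg",np.degrees(np.arctan2(d@ex[:,1],L)),"x deg",np.degrees(np.arctan2(d@ex[:,0],L)))
for v in(u,n): print(proj("scene",P+.048*v),proj("top",P+.048*v))
q=proj("scene",[P+.05*n,P+.05*n+.00087*ex[:,0],P+.05*n+.00087*ex[:,1]]);w=proj("top",[P+.05*n,P+.05*n+.00087*ex[:,0],P+.05*n+.00087*ex[:,1]]);print("px per deg",q[1:]-q[0],w[1:]-w[0])
E
```

```text
[ 0.561  -0.2083  0.1236] 0.00013179878464564387 len 0.04744064919100793 uphill deg -8.451586964109836 x deg -1.022203900271085
[ 0.5628 -0.2053  0.1266] 0.0012698534242909097 len 0.048915085679312416 uphill deg -3.929347409689782 x deg 1.8244442485740704
[[251.3623 252.2016]] [[404.4809 221.9867]]
[[253.8    251.8073]] [[403.5237 219.2813]]
px per deg [[ 0.1233 -0.3511]
 [ 0.304   0.0061]] [[-0.3799  0.1143]
 [-0.0815 -0.3589]]
```

Before and after crops: the head centre moved from scene (251.4,252.2) to about (252.9,250.9), but the driver's shadow makes this uncertain. I'll carry the driver over to the stand, then compare numerically in clean light.

```bash

python3 -m creep '[{"xyz":[0.13,-1,0.15],"angular":[0.087,-0.153,-0.528]},{"xyz":[0.13,-1,0.15],"angular":[0.087,-0.153,-0.528]},{"xyz":[0.13,-1,0.15],"angular":[0.087,-0.153,-0.528]},{"xyz":[0.13,-1,0.15],"angular":[0.087,-0.153,-0.528]},{"xyz":[0.13,-1,0.15],"angular":[0.087,-0.153,-0.528]},{"xyz":[0.13,-1,0.15],"angular":[0.087,-0.153,-0.528]},{"xyz":[0.13,-1,0.15],"angular":[0.087,-0.153,-0.528]},{"xyz":[0.13,-1,0.15],"angular":[0.087,-0.153,-0.528]},{"xyz":[0.13,-1,0.15],"angular":[0.087,-0.153,-0.528]},{"xyz":[0.13,-1,0.15],"angular":[0.087,-0.153,-0.528]}]'
python3 - <<'E'
from sq import *
go([.5787,.1752,.2886],rotz([0,0,-1],4))
s=robot.camera("scene");t=robot.camera("top");cv2.imwrite("pics/s9.png",s[:,:,::-1]);cv2.imwrite("pics/t9.png",t[:,:,::-1])
def show(f,x,y,w,h):
    im=cv2.imread(f)[y:y+h,x:x+w].astype(int);print(f,x,y)
    for r in im: print(' '.join('%02d'%(max(0,(p[2]-p[0]))//3) for p in r))
show("pics/scene0.png",245,243,24,24);show("pics/s9.png",245,243,24,24);show("pics/top0.png",392,205,20,24);show("pics/t9.png",392,205,20,24)
E
```

```text
time: 14.32
ee_pos: [0.5583, 0.0769, 0.279]
tool_rot: [0.68, 0.733, -0.001, -0.003]
force: [0.5, 0.2, -1.8]
width: 0.322
grasp_force: 59.9
t 14.325 tcp [0.5583 0.0769 0.279 ] F [ 0.5086  0.2078 -1.7993] w 0.32216503628965787 59.85136337578297 j [ 0.1699  0.2084 -0.4503  1.5144  0.0866  1.4449 -0.2075]
xyz [ 0.3215  0.0923 -0.0315] ang [-0.0019 -0.001   0.0019]
pics/scene0.png 245 243
44 42 74 79 78 77 75 76 79 77 78 78 78 78 78 78 77 77 77 77 78 78 78 78
44 45 47 46 50 49 48 50 48 48 48 29 26 24 26 28 29 29 31 31 34 31 31 30
46 49 31 00 00 00 00 00 00 00 00 00 16 50 20 00 00 00 00 00 00 00 00 00
48 49 17 00 00 00 00 00 00 00 00 14 42 65 42 00 00 00 00 00 00 00 00 00
49 33 02 00 00 00 00 00 00 00 00 53 66 68 48 00 00 00 00 00 00 00 00 00
49 23 00 00 00 15 14 38 40 30 00 44 65 35 00 00 00 00 00 00 00 00 00 00
48 14 00 00 37 57 57 60 60 44 24 23 09 00 00 00 00 00 00 00 00 00 00 00
38 00 00 00 45 60 58 58 59 43 44 27 04 00 00 00 00 00 00 00 00 00 00 00
22 00 00 01 57 57 57 57 58 36 43 37 00 00 00 00 00 00 00 00 00 00 00 00
11 00 00 32 59 56 56 58 55 36 44 35 00 00 00 00 00 00 00 00 00 00
[... 4984 characters left out ...]
3 20 25 27 26 24 22 15 06 00 00 00 00 00
00 00 00 00 00 03 10 21 30 34 34 35 33 25 12 00 00 00 00 00
00 00 00 00 00 01 07 21 32 36 38 38 36 28 13 01 00 00 00 00
00 00 00 00 00 00 07 21 33 37 38 38 35 27 12 00 00 00 00 00
00 00 00 00 00 00 07 22 33 37 37 36 34 25 11 00 00 00 00 00
00 00 00 00 00 00 07 21 31 35 35 34 31 23 09 00 00 00 00 00
00 00 00 00 00 00 04 15 23 27 27 26 24 17 06 00 00 00 00 00
00 00 00 00 00 00 00 04 09 11 11 11 10 07 01 00 00 00 00 00
00 00 00 00 00 00 00 00 00 00 00 00 00 00 00 00 00 00 00 00
00 00 00 00 00 00 00 00 00 00 00 00 00 00 00 00 00 00 00 00
00 00 00 00 00 00 00 00 00 00 00 00 00 00 00 00 00 00 00 00
00 00 00 00 00 00 00 00 00 00 00 00 00 00 00 00 00 00 00 00
```

```bash
python3 - <<'E'
from sq import *
def show(f,x,y,w,h):
    im=cv2.imread(f)[y:y+h,x:x+w];print(f,x,y)
    for r in im: print(' '.join('%02d'%(min(99,int(p[0])*10//25)) for p in r))
show("pics/s9.png",256,250,20,22);show("pics/t9.png",388,203,20,20)
E
```

```text
pics/s9.png 256 250
18 13 14 96 99 97 96 96 97 96 96 96 96 96 96 96 96 96 96 96
18 14 25 99 99 97 97 98 98 98 97 96 96 96 96 96 96 96 96 96
20 15 22 77 99 99 98 99 74 99 98 96 95 94 94 94 94 94 94 94
21 15 11 18 76 96 99 78 49 78 74 99 96 95 95 95 95 95 94 94
19 15 16 12 24 54 80 56 56 54 51 75 98 96 96 95 95 95 94 94
10 14 17 20 14 11 28 46 62 60 58 51 99 97 95 95 95 95 95 95
47 08 11 26 20 18 15 22 50 46 44 47 99 99 96 96 95 95 95 95
98 52 10 16 18 23 17 14 25 19 16 25 70 99 97 95 94 94 94 94
99 97 78 14 13 21 18 22 17 14 09 07 04 80 99 96 96 96 96 95
96 99 99 76 14 12 16 22 21 18 17 07 03 52 99 97 96 96 96 96
96 96 99 99 97 34 19 24 18 22 25 06 02 76 99 96 96 96 96 96
95 95 96 98 99 36 17 20 22 20 21 08 00 99 98 96 95 95 95 95
96 96 96 97 99 54 10 13 24 15 11 01 68 99 97 96 95 95 95 95
96 96 96 97 99 59 04 08 15 09 02 44 99 99 97 96 96 96 96 96
96 96 96 96 99 96 45 00 00 20 40 97 99 97 96 96 96 96 96 96
96 96 96 96 97 99 94 91 92 91 92 99 96 95 95 95 95 96 96 96
96 96 96 96 96 97 99 99 99 99 98 97 96 96 96 96 96 96 96 96
95 95 95 95 95 96 96 96 96 96 96 96 96 96 96 96 96 96 96 96

[... 759 characters left out ...]
5 21 20 24 25 25 26 39 61 77 81 82 81 81
82 81 79 75 64 45 26 18 22 26 27 27 27 37 59 76 82 82 81 81
82 80 75 65 51 33 18 17 22 25 27 26 28 40 61 76 82 82 82 81
82 80 72 56 43 30 18 16 19 23 24 24 28 41 61 76 81 82 81 81
81 78 68 53 42 34 24 18 18 20 22 22 27 36 54 68 73 75 77 80
81 74 62 50 44 38 32 25 22 21 20 21 23 28 37 48 54 59 69 77
81 72 58 47 44 43 40 36 32 30 26 24 25 27 30 32 36 44 60 75
81 72 56 46 44 45 44 44 43 42 37 30 31 34 35 34 35 41 58 75
81 72 57 48 47 47 50 54 56 53 45 34 34 39 39 38 38 42 59 75
82 75 64 58 58 59 63 70 70 64 48 34 34 39 40 38 38 44 60 75
83 80 75 73 73 73 76 78 77 68 47 32 33 37 38 37 37 44 61 76
84 82 81 80 81 80 81 81 79 69 49 33 33 36 36 36 37 45 62 76
```

```bash
python3 - <<'E'
from sq import *
o=robot.observe();R0=R.from_quat(o["tool_rot"]).as_matrix();p=o["ee_pos"]
A=[p+R0@[0,0,k] for k in(0,.0194,.0444,.0604,.0724,.0844)];print("axis TCP,collar top,collar bottom,nose top,nose mid,mouth");q=proj("scene",A);print(q.tolist());print("top",proj("top",A).tolist())
e=proj("scene",[A[4]+R0@[.005,0,0],A[4]+R0@[0,.005,0]])-q[4];print("5mm along tool x,y in px",e.tolist())
im=cv2.imread("pics/s9.png");hsv=cv2.cvtColor(im,cv2.COLOR_BGR2HSV)
x0,y0=int(q[:,0].mean())-25,int(q[:,1].min())-6
print(x0,y0)
for r in range(y0,int(q[-1,1])+12): print(r,''.join('#' if (hsv[r,c,1]<70 and hsv[r,c,2]>60) else('o' if hsv[r,c,2]<60 else '.') for c in range(x0,x0+50)))
E
```

```text
axis TCP,collar top,collar bottom,nose top,nose mid,mouth
[[313.4039156302793, 121.49610959437517], [313.25370800115024, 127.3961575247813], [313.0689221199685, 134.65419517755413], [312.95553221593235, 139.1078149757638], [312.8728539132862, 142.35511652808472], [312.7921221993175, 145.525916428842]]
top [[264.70091044024156, 215.66369290717512], [266.09838414035164, 217.1119306896111], [267.8127531688294, 218.88845547157015], [268.86210851772387, 219.97579092035787], [269.6259833102999, 220.7672821294709], [270.3708442439129, 221.53904686309235]]
5mm along tool x,y in px [[0.8840739666121067, -1.4559400342076572], [1.8786286961836254, 0.7142687537713357]]
288 115
115 ...........#...ooo......o.....oooooooo............
116 ...............ooo.........ooo.ooooooo............
117 ...............ooo.............ooooooo............
118 ...............ooo.............oooooo.............
119 ...............ooo............ooooooo.............
120 ...........#...ooo............ooooooo.............
121 .................o............ooooooo.............
122 .................#............oooooo.
[... 1183 characters left out ...]
.........############........#..........
145 ...................############.......#...........
146 ...................###########....................
147 ....................##########....................
148 ..............#.....#########........#............
149 .......................#####......................
150 ...##....................#........................
151 ........##...#..............................oooooo
152 ...........................................ooooooo
153 ...............................########...oooooooo
154 ................................#######...oooooooo
155 ..............................o#########....oooooo
156 ...............................#########........o.
```

By camera, the screw still leans about 3 to 5 degrees, which is too marginal. I'll reseat the driver, turn the screw back, refine the squareness with camera feedback, then drive again. About 46 s remain.

```bash
cat >> sq.py <<'E'
RF=R.from_quat([.97,-.028,.232,-.073]).as_matrix()
E
python3 - <<'E'
from sq import *
go([.4976,-.2244,.2594],RF)
E
```

```text
t 14.425 tcp [0.5583 0.0768 0.2792] F [-0.4707  0.264  -1.6873] w 0.31994975035675244 59.85097638331354 j [ 0.1703  0.2075 -0.4499  1.515   0.0857  1.4442 -0.2098]
xyz [-0.9869 -0.2741  0.0637] ang [-0.0894  0.154   0.5288]
```

```bash

python3 -m creep '[{"xyz":[-0.987,-0.274,0.064],"angular":[-0.09,0.154,0.529]},{"xyz":[-0.987,-0.274,0.064],"angular":[-0.09,0.154,0.529]},{"xyz":[-0.987,-0.274,0.064],"angular":[-0.09,0.154,0.529]},{"xyz":[-0.987,-0.274,0.064],"angular":[-0.09,0.154,0.529]},{"xyz":[-0.987,-0.274,0.064],"angular":[-0.09,0.154,0.529]},{"xyz":[-0.987,-0.274,0.064],"angular":[-0.09,0.154,0.529]},{"xyz":[-0.987,-0.274,0.064],"angular":[-0.09,0.154,0.529]},{"xyz":[-0.987,-0.274,0.064],"angular":[-0.09,0.154,0.529]},{"xyz":[-0.987,-0.274,0.064],"angular":[-0.09,0.154,0.529]},{"xyz":[-0.987,-0.274,0.064],"angular":[-0.09,0.154,0.529]}]'
python3 - <<'E'
from sq import *
z=RF[:,2]
go(np.array([.533,-.2167,.1938])-.022*z,RF)
E
```

```text
time: 15.68
ee_pos: [0.4964, -0.2254, 0.26]
tool_rot: [0.969, -0.033, 0.234, -0.072]
force: [-0.1, 0.1, -1.9]
width: 0.318
grasp_force: 59.9
t 15.675 tcp [ 0.4964 -0.2254  0.26  ] F [-0.1358  0.1095 -1.9335] w 0.31821577369475756 59.85134242102504 j [ 0.6668 -0.0921 -0.0902  1.9421 -0.4466  0.9939 -0.8729]
xyz [0.0069 0.0024 0.1805] ang [ 0.001  -0.0016 -0.0028]
```

```bash

python3 -m creep '[{"xyz":[0.007,0.002,0.09],"angular":[0.001,-0.0016,-0.003]},{"xyz":[0.007,0.002,0.18],"angular":[0.001,-0.0016,-0.003]},{"xyz":[0.007,0.002,0.18],"angular":[0.001,-0.0016,-0.003]},{"xyz":[0.007,0.002,0.18],"angular":[0.001,-0.0016,-0.003]}]'
python3 - <<'E'
from sq import *
go(np.array([.533,-.2167,.1938]),RF)
o=robot.observe();R0=R.from_quat(o["tool_rot"]).as_matrix();p=o["ee_pos"]
A=[p+R0@[0,0,k] for k in(.0604,.0724,.0844)]
q=proj("scene",A);print(q.tolist())
e=proj("scene",[A[1]+R0@[.005,0,0],A[1]+R0@[0,.005,0]])-q[1];print("5mm tool x,y px",e.tolist())
s=robot.camera("scene");cv2.imwrite("pics/s10.png",s[:,:,::-1])
im=s[:,:,::-1].astype(int)
x0,y0=228,232
for r in range(y0,y0+36): print(r,''.join('B' if (p[2]-p[0]>70) else ('W' if min(p)>185 else('#' if abs(p[2]-p[0])<35 and p[1]>85 else('o' if max(p)<60 else '.'))) for p in im[r,x0:x0+45]))
E
```

```text
time: 16.18
ee_pos: [0.5236, -0.2199, 0.2149]
tool_rot: [0.97, -0.025, 0.232, -0.072]
force: [-0.8, -0.9, -2.8]
width: 0.317
grasp_force: 59.9
t 16.175 tcp [ 0.5236 -0.2199  0.2149] F [-0.7558 -0.9051 -2.7857] w 0.31684394658542964 59.851844161748886 j [ 0.6422 -0.0103 -0.1131  1.9604 -0.4546  0.8895 -0.8577]
xyz [-0.0042 -0.0004  0.0776] ang [-0.      0.0001  0.002 ]
[[244.16763371214932, 244.71165024751872], [247.35512266961493, 247.24347007508635], [250.4747755008126, 249.72156119160525]]
5mm tool x,y px [[1.4383672419535856, 0.6821271194903886], [-1.2745257711677311, 1.9419519428148533]]
232 BBBBBBBBBBB###W#.BBBBBBBBBBBBBBBBBBBBBBBBBBBB
233 BBBBBBBBBBB##WW##BBBBBBBBBBBBBBBBBBBBBBBBBBBB
234 BBBBBBBBBB##WWW##BBBBBBBBBBBBBBBBBBBBBBBBBBBB
235 BBBBBBBBB.##WW####BBBBBBBBBBBBBBBBBBBBBBB...B
236 BBBBBBBBB##WWW####BBBBBBo...o............oooo
237 BBBBBBBB##WWW######BBBBoooooooooooooooooooooo
238 BBBBBBB.##WWW######BBBooooooooooooooooooooooo
239 BBBBBBB###WW#######BBBooooooooooooooooooo....
240 #BBBBB#####W#########.BBBBBBBBBBBBBBBBBBBBBBB
241 ##.BB.################.BBBBBBBBBBBBBBBBBBBBBB
2
[... 598 characters left out ...]

254 BBBBBBBBBBBBBBBB.ooo.##.#BBBBBBBBB##########W
255 BBBBBBBBBBBBBBBB#ooooo.o##BBBBBBBB.########WW
256 BBBBBBBBBBBBBBBWoooooooo###..BBBBBBB######WWW
257 BBBBBBBBBBBBBBB#oooooooo#####.BBBBBBB.o.##WWW
258 BBBBBBBBBBBBBBBoooooooo########BBBBBBB.oo#WWW
259 BBBBBBBBBBBBBBWoooooooo########.BBBBBBBoo#WWW
260 BBBBBBBBBBBBBB#oooooooo##########BBBBBBoo#WWW
261 BBBBBBBBBBBBBBoooooooo#W#########..BBBBooWWWW
262 BBBBBBBBBBBBBBooooooooWWWWW######.oBBB.o#WWWW
263 BBBBBBBBBBBBB.ooooooo.WWWWWW#####.oo.oo#WWWWW
264 BBBBBBBBBBBBBoooooooo#WWWWWW######.ooo#WWWWWW
265 BBBBBBBBBBBBBooooooooWWWWWWW##W#####WWWWWWWWW
266 BBBBBBBBBBBB.ooooooo.WWWWWW##WW#####WWWWWWWWW
267 BBBBBBBBBBBBoooooooo##W#WW##WWW##WWWWWWWWWWWW
```

```bash

python3 -m creep '[{"xyz":[-0.004,0,0.02],"angular":[0,0,0.002]},{"xyz":[-0.004,0,0.04],"angular":[0,0,0.002]},{"xyz":[-0.004,0,0.04],"angular":[0,0,0.002]}]'
python3 -c "
from sq import *
rep(1,.1230,15.8-110)"
python3 -m creep '[{"xyz":[0,0,0.02],"angular":[0,0,0]},{"xyz":[0,0,0.03],"angular":[0,0,0]},{"xyz":[0,0,0.03],"angular":[0,0,0]}]'
python3 -c "
from sq import *
rep(1,.1230,15.8-110)"
```

```text
time: 16.6
ee_pos: [0.528, -0.2175, 0.2028]
tool_rot: [0.97, -0.027, 0.231, -0.073]
force: [-0.2, 1.0, -2.7]
width: 0.319
grasp_force: 59.9
t 16.6 tcp [ 0.528  -0.2175  0.2028] F [-0.1877  0.9795 -2.655 ] w 0.31889618696792194 59.85365848056972 j [ 0.6371  0.0069 -0.1184  1.9696 -0.4586  0.8629 -0.86  ]
xyz [-0.0005 -0.0022  0.035 ] ang [-0.0006 -0.0003 -0.0069]
Ftool [-1.4327 -0.5523  2.3845] off n deg 0.12624840797818587 P in tool [-0.0002 -0.0004  0.1335]
time: 16.98
ee_pos: [0.5323, -0.2165, 0.1948]
tool_rot: [0.97, -0.027, 0.231, -0.073]
force: [0.1, 1.2, -3.3]
width: 0.319
grasp_force: 59.9
t 16.975 tcp [ 0.5323 -0.2165  0.1948] F [ 0.0559  1.24   -3.2878] w 0.3192029281536744 59.85350953415036 j [ 0.6329  0.0212 -0.1219  1.9731 -0.4608  0.8432 -0.8589]
xyz [-0.0009 -0.0028  0.0044] ang [-0.0005 -0.0003 -0.0069]
Ftool [-1.5201 -0.717   3.0864] off n deg 0.11614806627616295 P in tool [-0.0004 -0.0006  0.1243]
```

The driver re-entered freely, so the screw stayed where the driver left it. The data fit the driver being held about 2.7 mm off the tool axis along tool -x, so turning about the TCP swept the screw aside. I'll shift it square now, lift, and check the head pixels.

```bash

python3 -m creep '[{"xyz":[0.004,0.001,0.004],"angular":[0,0,0]},{"xyz":[0.009,0.003,0.004],"angular":[0,0,0]},{"xyz":[0.0135,0.004,0.004],"angular":[0,0,0]},{"xyz":[0.0135,0.004,0.004],"angular":[0,0,0]},{"xyz":[0.0135,0.004,0.004],"angular":[0,0,0]}]'
python3 -c "
from sq import *
rep(1,.1230,15.8-110)"
python3 -m creep '[{"xyz":[0,0,-0.02],"angular":[0,0,0]},{"xyz":[0,0,-0.04],"angular":[0,0,0]},{"xyz":[0,0,-0.1],"angular":[0,0,0]},{"xyz":[0,0,-0.25],"angular":[0,0,0]},{"xyz":[0,0,-0.25],"angular":[0,0,0]},{"xyz":[0,0,-0.25],"angular":[0,0,0]}]'
cat > look.py <<'E'
from sq import *
import sys
k=sys.argv[1];s=robot.camera("scene");t=robot.camera("top");cv2.imwrite(f"pics/s{k}.png",s[:,:,::-1]);cv2.imwrite(f"pics/t{k}.png",t[:,:,::-1])
def show(f,x,y,w,h):
    im=cv2.imread(f)[y:y+h,x:x+w].astype(int);print(f,x,y)
    for r in im: print(' '.join('%02d'%(max(0,(p[2]-p[0]))//3) for p in r))
show(f"pics/s{k}.png",245,243,24,16);show(f"pics/t{k}.png",394,209,16,16)
E
python3 look.py 11
```

```text
time: 17.6
ee_pos: [0.5361, -0.2183, 0.1958]
tool_rot: [0.97, -0.027, 0.231, -0.073]
force: [-4.6, -0.2, 1.0]
width: 0.32
grasp_force: 59.9
t 17.6 tcp [ 0.5361 -0.2183  0.1958] F [-4.6025 -0.2134  0.9873] w 0.3197748126831397 59.8560631647706 j [ 0.6315  0.029  -0.122   1.9627 -0.4577  0.8443 -0.8628]
xyz [-0.0145 -0.008   0.0026] ang [-0.0004 -0.0004 -0.0069]
Ftool [-3.6446  0.1482 -2.9829] off n deg 0.1001880400217098 P in tool [-0.0045 -0.0023  0.1238]
time: 18.35
ee_pos: [0.5026, -0.2278, 0.2621]
tool_rot: [0.97, -0.027, 0.232, -0.073]
force: [0.5, 0.7, -2.1]
width: 0.319
grasp_force: 59.9
pics/s11.png 245 243
46 47 42 43 45 45 45 45 45 45 45 44 47 45 45 46 47 46 46 47 47 47 46 45
47 50 37 26 28 28 28 28 29 29 29 19 18 18 19 20 20 20 21 21 21 21 21 21
49 52 29 03 02 03 03 04 04 03 00 00 10 31 13 00 00 00 00 00 00 00 00 00
50 50 18 00 00 00 00 00 00 00 00 11 29 43 32 00 00 00 00 00 00 00 00 00
51 31 03 00 00 00 00 00 00 00 00 37 44 44 37 00 00 00 00 00 00 00 00 00
51 19 01 00 00 00 00 00 23 17 00 22 41 23 02 00 00 00 00 00 00 00 00 00
49 15 00 00 00 00 00 01 40 39 20 16 06 00 00 0
[... 762 characters left out ...]
4 00 00 00 00 00 00 00 00 00
01 08 16 22 25 24 15 03 00 00 00 00 00 00 00 00
04 13 20 23 26 25 21 10 01 00 00 00 00 00 00 00
05 13 19 22 23 23 21 16 08 02 01 00 00 00 00 00
03 10 16 20 21 21 22 22 20 16 15 14 11 05 00 00
01 05 10 15 18 20 24 29 32 33 33 32 28 18 05 00
00 00 03 07 12 17 23 31 35 37 37 37 34 25 10 00
00 00 00 01 05 12 19 27 32 33 33 34 33 25 10 00
00 00 00 00 01 07 16 23 27 28 28 28 27 19 07 00
00 00 00 00 00 05 14 22 25 26 25 24 22 14 04 00
00 00 00 00 00 04 12 20 23 24 23 22 18 10 02 00
00 00 00 00 00 01 07 13 15 15 14 13 11 06 00 00
00 00 00 00 00 00 01 03 04 04 03 03 02 01 00 00
00 00 00 00 00 00 00 00 00 00 00 00 00 00 00 00
00 00 00 00 00 00 00 00 00 00 00 00 00 00 00 00
```

The head moved to top (403.5,217.9) / scene (252.5,252.3). All the data now fit a driver axis 3 mm to tool -x, which puts the screw a degree or two off square. It probably leaned over 4° sideways at the first seating. I'll redo it with that offset: re-enter, turn back to 0 about the true driver axis, hold, and turn again.

```bash
cat >> sq.py <<'E'
def tgt(yaz,back,d=-.003):
    Rm=rotz(-n,yaz);go(P-Rm@[d,0,.1232+back],Rm)
    o=robot.observe();R0=R.from_quat(o["tool_rot"]).as_matrix();print("Ftool",R0.T@o["force"],"P in tool",R0.T@(P-o["ee_pos"]))
R0_=rotz(-n,15.8);YF=0
E
python3 -c "
from sq import *
o=robot.observe();R0=R.from_quat(o['tool_rot']).as_matrix();print('yaw rel yaw0 deg',np.degrees(R.from_matrix(R0_.T@R0).as_rotvec()), R0_.T@RF)
Rm=R0_@R.from_rotvec([0,0,np.radians(109)]).as_matrix()
go(P-Rm@[-.003,0,.1232+.018],Rm)"
```

```text
yaw rel yaw0 deg [  0.053    0.1349 109.0481] [[-0.3274 -0.9449  0.0001]
 [ 0.9449 -0.3274  0.0025]
 [-0.0023  0.0009  1.    ]]
t 18.45 tcp [ 0.5024 -0.2273  0.261 ] F [ 0.9016 -0.2709 -2.9281] w 0.3205849127086753 59.852580511942506 j [ 0.6644 -0.0737 -0.092   1.9213 -0.4417  1.0019 -0.8697]
xyz [-0.0033 -0.0062  0.1883] ang [-0.0007 -0.0002 -0.0003]
```

```bash

python3 -m creep '[{"xyz":[-0.003,-0.006,0.09],"angular":[0,0,0]},{"xyz":[-0.003,-0.006,0.18],"angular":[0,0,0]},{"xyz":[-0.003,-0.006,0.188],"angular":[0,0,0]},{"xyz":[-0.003,-0.006,0.188],"angular":[0,0,0]},{"xyz":[-0.003,-0.006,0.188],"angular":[0,0,0]}]'
cat > t.py <<'E'
from sq import *
import sys
def T(y,b,d=-.003):
    Rm=R0_@R.from_rotvec([0,0,np.radians(y)]).as_matrix();go(P-Rm@[d,0,.1232+b],Rm)
    o=robot.observe();R0=R.from_quat(o["tool_rot"]).as_matrix();print("Ftool",R0.T@o["force"],"P in tool mm",1e3*(R0.T@(P-o["ee_pos"])),"yaw",np.degrees(R.from_matrix(R0_.T@R0).as_rotvec()))
T(float(sys.argv[1]),float(sys.argv[2]))
E
python3 t.py 109 0
```

```text
time: 19.08
ee_pos: [0.5273, -0.2192, 0.2132]
tool_rot: [0.97, -0.028, 0.232, -0.073]
force: [0.1, 0.1, -2.6]
width: 0.317
grasp_force: 59.9
t 19.075 tcp [ 0.5273 -0.2192  0.2132] F [ 0.1283  0.062  -2.5621] w 0.31689846557579826 59.85250538215041 j [ 0.6398 -0.0034 -0.1167  1.9575 -0.4534  0.8823 -0.8674]
xyz [-0.0045 -0.0028  0.0666] ang [-0.0001 -0.0009 -0.0003]
Ftool [-1.0348  0.3297  2.3248] P in tool mm [ -4.7096  -0.7827 143.1661] yaw [ -0.1438   0.1394 109.0468]
```

```bash

python3 -m creep '[{"xyz":[-0.0045,-0.003,0],"angular":[0,0,0]},{"xyz":[-0.0045,-0.003,0.02],"angular":[0,0,0]},{"xyz":[-0.0045,-0.003,0.035],"angular":[0,0,0]},{"xyz":[-0.0045,-0.003,0.05],"angular":[0,0,0]},{"xyz":[-0.0045,-0.003,0.05],"angular":[0,0,0]}]'
python3 t.py 109 0
python3 -m creep '[{"xyz":[0,0,0.008],"angular":[0,0,0]},{"xyz":[0,0,0.016],"angular":[0,0,0]},{"xyz":[0,0,0.02],"angular":[0,0,0]},{"xyz":[0,0,0.02],"angular":[0,0,0]}]'
python3 t.py 109 0
```

```text
time: 19.7
ee_pos: [0.5329, -0.2156, 0.198]
tool_rot: [0.97, -0.027, 0.231, -0.073]
force: [0.5, -1.7, -2.8]
width: 0.316
grasp_force: 59.9
t 19.7 tcp [ 0.5329 -0.2156  0.198 ] F [ 0.5185 -1.7456 -2.8014] w 0.3160980368489809 59.856954077258706 j [ 0.6326  0.018  -0.1238  1.9693 -0.4578  0.8484 -0.8653]
xyz [0.0026 0.0018 0.0118] ang [-0.0005 -0.0004 -0.0003]
Ftool [-0.6322  2.1475  2.4804] P in tool mm [ -2.3807   0.7342 126.7438] yaw [ -0.0094   0.1368 109.0537]
time: 20.2
ee_pos: [0.5361, -0.2163, 0.1956]
tool_rot: [0.969, -0.028, 0.233, -0.072]
force: [-9.1, -2.0, 14.9]
width: 0.318
grasp_force: 59.9
t 20.2 tcp [ 0.5361 -0.2163  0.1956] F [-9.0925 -2.0034 14.8886] w 0.31812193297993985 59.85225479118526 j [ 0.6306  0.0245 -0.1248  1.969  -0.4592  0.8374 -0.8645]
xyz [-0.0035 -0.0015  0.0002] ang [ 0.0002 -0.0015 -0.0003]
Ftool [ -1.2437  -0.1118 -17.5157] P in tool mm [ -4.6582  -0.5217 123.2385] yaw [ -0.2857   0.1608 109.0477]
```

```bash

python3 -m creep '[{"xyz":[-0.0036,-0.003,0],"angular":[0,0,-0.05]},{"xyz":[-0.004,-0.0046,0],"angular":[0,0,-0.1]},{"xyz":[-0.0046,-0.006,0],"angular":[0,0,-0.15]},{"xyz":[-0.0054,-0.0074,0],"angular":[0,0,-0.2]},{"xyz":[-0.0064,-0.0086,0],"angular":[0,0,-0.25]},{"xyz":[-0.0076,-0.0096,0],"angular":[0,0,-0.3]},{"xyz":[-0.0076,-0.0096,0],"angular":[0,0,-0.3]}]'
python3 t.py 55 0; python3 t.py 0 0
```

```text
time: 21.08
ee_pos: [0.5347, -0.2136, 0.1953]
tool_rot: [0.876, 0.416, 0.241, 0.043]
force: [-6.3, -3.4, 12.1]
width: 0.319
grasp_force: 59.9
t 21.075 tcp [ 0.5347 -0.2136  0.1953] F [-6.2882 -3.3713 12.0991] w 0.3187986161831443 59.851232282817364 j [ 0.6421  0.0184 -0.1397  1.9762 -0.4595  0.8335  0.0776]
xyz [-0.0004 -0.0024  0.0004] ang [ 0.0019 -0.0008  0.0005]
Ftool [ -1.232    1.0634 -13.9516] P in tool mm [ -3.4339  -1.4312 123.3169] yaw [-0.3789 -0.027  54.9125]
t 21.075 tcp [ 0.5347 -0.2136  0.1953] F [-6.2882 -3.3713 12.0991] w 0.3187986161831443 59.851232282817364 j [ 0.6421  0.0184 -0.1397  1.9762 -0.4595  0.8335  0.0776]
xyz [-0.0047 -0.0105  0.0004] ang [ 0.0021  0.0002 -0.3051]
Ftool [ -1.232    1.0634 -13.9516] P in tool mm [ -3.4339  -1.4312 123.3169] yaw [-0.3789 -0.027  54.9125]
```

```bash

python3 -m creep '[{"xyz":[-0.0005,-0.004,0],"angular":[0,0,-0.05]},{"xyz":[-0.001,-0.0055,0],"angular":[0,0,-0.1]},{"xyz":[-0.0015,-0.007,0],"angular":[0,0,-0.15]},{"xyz":[-0.0023,-0.008,0],"angular":[0,0,-0.2]},{"xyz":[-0.0033,-0.009,0],"angular":[0,0,-0.25]},{"xyz":[-0.0047,-0.0105,0],"angular":[0.002,0,-0.305]},{"xyz":[-0.0047,-0.0105,0],"angular":[0.002,0,-0.305]},{"xyz":[-0.0047,-0.0105,0],"angular":[0.002,0,-0.305]}]'
python3 t.py 0 0
```

```text
time: 22.08
ee_pos: [0.532, -0.2125, 0.1941]
tool_rot: [0.586, 0.773, 0.193, 0.146]
force: [-6.0, -2.7, 13.5]
width: 0.315
grasp_force: 59.9
t 22.075 tcp [ 0.532  -0.2125  0.1941] F [-5.9679 -2.6673 13.5   ] w 0.31464711431761777 59.85348656773567 j [ 0.6521  0.0168 -0.1497  1.9788 -0.4561  0.8375  1.0317]
xyz [-0.     -0.0012  0.0005] ang [ 0.0002  0.0002 -0.0007]
Ftool [ -0.9492   0.6365 -14.9558] P in tool mm [ -2.9341  -0.4201 123.3553] yaw [-0.0302 -0.0349  0.1333]
```

```bash

python3 -m creep '[{"xyz":[0,0,-0.02],"angular":[0,0,0]},{"xyz":[0,0,-0.04],"angular":[0,0,0]},{"xyz":[0,0,-0.1],"angular":[0,0,0]},{"xyz":[0,0,-0.27],"angular":[0,0,0]},{"xyz":[0,0,-0.27],"angular":[0,0,0]},{"xyz":[0,0,-0.27],"angular":[0,0,0]}]'
python3 look.py 12; python3 t.py 0 .018
```

```text
time: 22.82
ee_pos: [0.4939, -0.2208, 0.262]
tool_rot: [0.586, 0.774, 0.193, 0.143]
force: [-0.1, 0.0, -2.4]
width: 0.314
grasp_force: 59.9
pics/s12.png 245 243
28 27 43 45 45 44 45 45 44 45 45 45 46 45 45 45 45 46 46 46 47 47 46 46
28 29 29 27 28 29 30 28 28 29 28 19 18 18 19 20 21 20 21 21 21 21 21 21
29 31 22 03 02 03 02 01 02 02 00 00 10 31 13 00 00 00 00 00 00 00 00 00
30 30 14 00 00 00 00 03 00 00 00 01 27 42 32 00 00 00 00 00 00 00 00 00
30 29 03 00 00 00 00 33 32 32 55 57 45 38 35 00 00 00 00 00 00 00 00 00
31 27 00 00 00 00 06 35 35 60 56 59 42 37 16 00 00 00 00 00 00 00 00 00
29 13 00 00 00 00 55 59 57 57 56 55 39 36 15 00 00 00 00 00 00 00 00 00
24 00 00 00 00 02 59 59 57 57 56 43 36 36 12 00 00 00 00 00 00 00 00 00
17 00 00 00 00 36 60 58 57 57 58 35 39 36 03 00 00 00 00 00 00 00 00 00
10 00 00 00 08 55 58 59 59 58 51 35 41 35 17 05 00 00 00 00 00 00 00 00
01 00 00 00 03 38 41 48 46 53 36 36 40 36 38 28 06 00 00 00 00 00 00 00
00 00 00 00 00 00 20 28 21 38 41 40 41 37 38 46 27 05 00 00 00 00 00 00
00 00 00 00 00 00 07 00 00 00 00 10 35 36 37 41 47 35 19 00 00 00 00 00
00 
[... 630 characters left out ...]
19 27 30 32 34 33 25 11 00 00 00 00
00 00 00 05 19 33 37 39 39 38 31 14 01 00 00 00
00 00 00 02 16 33 39 39 39 39 32 16 02 00 00 00
00 00 00 00 12 31 39 39 40 39 33 19 04 00 00 00
00 00 00 00 09 26 35 37 38 37 33 21 06 00 00 00
00 00 00 00 05 19 28 30 32 31 26 16 05 00 00 00
00 00 00 00 02 09 15 16 16 15 12 06 00 00 00 00
00 00 00 00 00 01 02 02 01 01 00 00 00 00 00 00
t 22.925 tcp [ 0.494  -0.2205  0.2613] F [ 0.331   0.0805 -2.7248] w 0.31839355142134446 59.851649729534984 j [ 0.688  -0.0928 -0.1165  1.9362 -0.4409  1.0123  1.0272]
xyz [-0.0098  0.0088  0.1988] ang [-0.0016 -0.0018 -0.0008]
Ftool [-0.0299 -0.9656  2.5704] P in tool mm [ -6.7452   3.3542 200.8276] yaw [0.291  0.3286 0.1481]
```

The head matches the first picture's lighting: scene (252.95,250.25), top (401.6,219.5). So it now leans about +4° sideways (tool x) and is near square in slope. The fit gives the driver offset as about -2 mm plus a camera/robot bias. I'll re-enter and push about 3.5 mm to tool -x.

```bash
sed -i 's/T(float(sys.argv\[1\]),float(sys.argv\[2\]))/T2(*map(float,sys.argv[1:]))/; s/^import sys/import sys\ndef T2(y,b,px=0,py=0):\n    Rm=R0_@R.from_rotvec([0,0,np.radians(y)]).as_matrix();go(P-Rm@[px\/1e3,py\/1e3,.1232+b],Rm)\n    o=robot.observe();R0=R.from_quat(o["tool_rot"]).as_matrix();print("Ftool",R0.T@o["force"],"P in tool mm",1e3*(R0.T@(P-o["ee_pos"])),"yaw",np.degrees(R.from_matrix(R0_.T@R0).as_rotvec()))/' t.py
python3 -m creep '[{"xyz":[-0.013,0.01,0.09],"angular":[-0.0016,-0.0018,0]},{"xyz":[-0.013,0.01,0.17],"angular":[-0.0016,-0.0018,0]},{"xyz":[-0.013,0.01,0.2],"angular":[-0.0016,-0.0018,0]},{"xyz":[-0.013,0.01,0.2],"angular":[-0.0016,-0.0018,0]},{"xyz":[-0.013,0.01,0.2],"angular":[-0.0016,-0.0018,0]}]'
python3 t.py 0 0 -2.5 -0.5
```

```text
time: 23.55
ee_pos: [0.5248, -0.217, 0.2119]
tool_rot: [0.586, 0.773, 0.193, 0.147]
force: [-0.4, -0.3, -1.8]
width: 0.316
grasp_force: 59.9
t 23.55 tcp [ 0.5248 -0.217   0.2119] F [-0.3613 -0.2718 -1.8493] w 0.31582635458161334 59.85183943994343 j [ 0.6626 -0.0097 -0.1418  1.9663 -0.4524  0.8775  1.0311]
xyz [ 0.0066 -0.0037  0.0656] ang [ 0.0007  0.0009 -0.0008]
Ftool [-0.1623 -1.2433  1.4326] P in tool mm [ -0.1615  -1.8857 142.8729] yaw [-0.1281 -0.1658  0.1495]
```

```bash

python3 -m creep '[{"xyz":[0.0066,-0.0037,0],"angular":[0,0,0]},{"xyz":[0.0066,-0.0037,0.02],"angular":[0,0,0]},{"xyz":[0.0066,-0.0037,0.04],"angular":[0,0,0]},{"xyz":[0.0066,-0.0037,0.06],"angular":[0,0,0]},{"xyz":[0.0066,-0.0037,0.066],"angular":[0,0,0]},{"xyz":[0.0066,-0.0037,0.066],"angular":[0,0,0]}]'
python3 t.py 0 0 1.2 -1.6
```

```text
time: 24.3
ee_pos: [0.5325, -0.2136, 0.1942]
tool_rot: [0.587, 0.772, 0.193, 0.148]
force: [-9.8, -1.6, 9.5]
width: 0.316
grasp_force: 59.8
t 24.3 tcp [ 0.5325 -0.2136  0.1942] F [-9.7843 -1.6499  9.5427] w 0.31632806133323593 59.848898383788764 j [ 0.6534  0.0164 -0.1502  1.9796 -0.4568  0.8334  1.0324]
xyz [-0.01    0.0033  0.0006] ang [ 0.0008  0.0013 -0.0009]
Ftool [  1.0122  -4.1975 -13.0719] P in tool mm [ -1.3066  -0.9456 123.3766] yaw [-0.1529 -0.227   0.1709]
```

```bash

python3 -m creep '[{"xyz":[-0.005,0.0015,0],"angular":[0,0.001,0]},{"xyz":[-0.01,0.003,0],"angular":[0.001,0.001,0]},{"xyz":[-0.01,0.003,0],"angular":[0.001,0.001,0]},{"xyz":[-0.01,0.003,0],"angular":[0.001,0.001,0]}]'
python3 t.py 0 0 1.2 -1.6
python3 -m creep '[{"xyz":[0,0,-0.02],"angular":[0,0,0]},{"xyz":[0,0,-0.04],"angular":[0,0,0]},{"xyz":[0,0,-0.1],"angular":[0,0,0]},{"xyz":[0,0,-0.27],"angular":[0,0,0]},{"xyz":[0,0,-0.27],"angular":[0,0,0]},{"xyz":[0,0,-0.27],"angular":[0,0,0]}]' >/dev/null
python3 look.py 13; python3 t.py 0 .02
```

```text
time: 24.8
ee_pos: [0.5338, -0.2157, 0.1946]
tool_rot: [0.586, 0.773, 0.193, 0.145]
force: [-11.3, 0.4, 12.0]
width: 0.316
grasp_force: 59.8
t 24.8 tcp [ 0.5338 -0.2157  0.1946] F [-11.3037   0.4121  11.9772] w 0.31581181347071535 59.848726484924555 j [ 0.6543  0.0246 -0.1485  1.9692 -0.454   0.8419  1.0327]
xyz [-0.002   0.0007  0.0005] ang [-0.0003 -0.0001 -0.0009]
Ftool [  3.4681  -3.9057 -15.6242] P in tool mm [  0.5707  -1.2663 123.3568] yaw [0.0527 0.0177 0.1626]
pics/s13.png 245 243
27 27 44 45 45 44 45 44 45 45 45 44 45 46 45 46 45 46 45 47 47 46 46 46
28 29 29 28 29 29 29 29 29 29 29 19 18 18 18 20 21 21 21 21 21 21 21 21
29 31 22 03 03 03 04 03 04 03 00 00 10 31 13 00 00 00 00 00 00 00 00 00
30 30 14 00 00 00 00 00 00 00 00 12 29 43 33 00 00 00 00 00 00 00 00 00
31 29 03 00 00 00 00 00 00 00 00 36 42 44 36 00 00 00 00 00 00 00 00 00
31 27 00 00 00 00 00 13 19 04 00 24 38 20 01 00 00 00 00 00 00 00 00 00
29 17 00 00 00 00 01 34 36 34 54 56 46 16 00 00 00 00 00 00 00 00 00 00
24 02 00 00 00 00 19 36 37 59 56 59 44 30 14 00 00 00 00 00 00 00 00 00
17 00 00 00 00 00 42 60 57 56
[... 961 characters left out ...]
01 05 14 25 34 38 40 39 37 28 12 00 00
00 00 00 00 00 06 19 30 36 39 40 38 30 13 00 00
00 00 00 00 00 01 12 24 31 36 39 38 31 14 01 00
00 00 00 00 00 00 07 20 27 32 36 36 30 15 02 00
00 00 00 00 00 00 05 15 21 24 26 25 19 10 01 00
00 00 00 00 00 00 01 06 08 08 09 07 04 00 00 00
00 00 00 00 00 00 00 00 00 00 00 00 00 00 00 00
00 00 00 00 00 00 00 00 00 00 00 00 00 00 00 00
t 25.65 tcp [ 0.4973 -0.2249  0.2638] F [-0.1669 -0.318  -3.0985] w 0.3145247286117608 59.85169750638306 j [ 0.6903 -0.0851 -0.1154  1.9245 -0.4402  1.0132  1.0286]
xyz [-0.0021 -0.0015  0.1966] ang [-0.0009 -0.0008 -0.0008]
Ftool [-0.2719 -1.665   2.6237] P in tool mm [ -1.0116  -0.0539 202.1697] yaw [0.1573 0.1508 0.1517]
```

The lean is now about 2° (scene face centre (253.25,252.2), top (403.5,218.0)). I'll re-enter a little to the other side, hold fully down, then turn while following the driver's true axis.

```bash

python3 -m creep '[{"xyz":[-0.001,0,0.09],"angular":[-0.0009,-0.0008,0]},{"xyz":[-0.001,0,0.17],"angular":[-0.0009,-0.0008,0]},{"xyz":[-0.001,0,0.195],"angular":[-0.0009,-0.0008,0]},{"xyz":[-0.001,0,0.195],"angular":[-0.0009,-0.0008,0]},{"xyz":[-0.001,0,0.195],"angular":[-0.0009,-0.0008,0]}]'
python3 t.py 0 0 -0.3 -0.5
```

```text
time: 26.28
ee_pos: [0.5239, -0.2188, 0.2143]
tool_rot: [0.586, 0.773, 0.193, 0.147]
force: [-1.0, -0.3, -1.3]
width: 0.315
grasp_force: 59.9
t 26.275 tcp [ 0.5239 -0.2188  0.2143] F [-0.9892 -0.3184 -1.2767] w 0.31482984770829614 59.8516970872879 j [ 0.6657 -0.0109 -0.1403  1.9622 -0.4523  0.8847  1.0333]
xyz [ 0.0041 -0.0034  0.0747] ang [ 0.0006  0.0008 -0.0008]
Ftool [-0.0395 -1.5175  0.6367] P in tool mm [  1.2153  -1.7646 145.5982] yaw [-0.1148 -0.1367  0.1492]
```

```bash

python3 -m creep '[{"xyz":[0.004,-0.0034,0.01],"angular":[0,0,0]},{"xyz":[0.004,-0.0034,0.03],"angular":[0,0,0]},{"xyz":[0.004,-0.0034,0.05],"angular":[0,0,0]},{"xyz":[0.004,-0.0034,0.065],"angular":[0,0,0]},{"xyz":[0.004,-0.0034,0.079],"angular":[0,0,0]},{"xyz":[0.004,-0.0034,0.079],"angular":[0,0,0]}]'
python3 t.py 0 0 -0.7 -0.2
```

```text
time: 27.02
ee_pos: [0.5343, -0.2164, 0.1946]
tool_rot: [0.587, 0.772, 0.193, 0.149]
force: [-9.4, -2.1, 13.8]
width: 0.32
grasp_force: 59.9
t 27.025 tcp [ 0.5343 -0.2164  0.1946] F [-9.4208 -2.083  13.845 ] w 0.3197350468709759 59.851087275892496 j [ 0.6554  0.0215 -0.1491  1.9742 -0.4575  0.8328  1.0359]
xyz [ 0.0071 -0.0046  0.0001] ang [ 0.0013  0.0017 -0.0009]
Ftool [  0.4634  -1.9358 -16.7575] P in tool mm [  2.0964  -2.1111 123.2272] yaw [-0.2408 -0.3138  0.1618]
```

```bash

python3 -m creep '[{"xyz":[0.0035,-0.0023,0],"angular":[0.001,0.001,0]},{"xyz":[0.0071,-0.0046,0],"angular":[0.0013,0.0017,0]},{"xyz":[0.0071,-0.0046,0],"angular":[0.0013,0.0017,0]},{"xyz":[0.0071,-0.0046,0],"angular":[0.0013,0.0017,0]},{"xyz":[0.0071,-0.0046,0],"angular":[0.0013,0.0017,0]}]'
python3 t.py 0 0 -0.7 -0.2
```

```text
time: 27.65
ee_pos: [0.5329, -0.2149, 0.1942]
tool_rot: [0.586, 0.773, 0.193, 0.146]
force: [-5.6, -3.0, 12.1]
width: 0.317
grasp_force: 59.9
t 27.65 tcp [ 0.5329 -0.2149  0.1942] F [-5.5815 -3.0353 12.0779] w 0.3170677062689321 59.8522705771029 j [ 0.6552  0.021  -0.1495  1.9743 -0.4565  0.8383  1.0346]
xyz [ 0.0011 -0.0015  0.0005] ang [ 0.0003  0.0003 -0.0009]
Ftool [ -1.4152   0.2158 -13.5718] P in tool mm [ -0.2474  -0.7676 123.3574] yaw [-0.0561 -0.0629  0.1591]
```

```bash

python3 -m creep '[{"xyz":[0,0.001,0],"angular":[0,0,0.05]},{"xyz":[0,0.0024,0],"angular":[0,0,0.1]},{"xyz":[-0.0005,0.0035,0],"angular":[0,0,0.15]},{"xyz":[-0.001,0.0045,0],"angular":[0,0,0.2]},{"xyz":[-0.002,0.0054,0],"angular":[0,0,0.25]},{"xyz":[-0.003,0.006,0],"angular":[0,0,0.3]},{"xyz":[-0.003,0.006,0],"angular":[0,0,0.3]}]' >/dev/null
python3 t.py 54 0 -2 -0.9
python3 t.py 110 0 -3 -1.6
```

```text
t 28.525 tcp [ 0.5344 -0.2153  0.1949] F [-7.8794 -3.0279 14.9659] w 0.3169924691546843 59.85428988933563 j [ 0.6415  0.0233 -0.1368  1.9703 -0.4551  0.8401  0.0874]
xyz [ 0.0016 -0.0022  0.0003] ang [ 0.0003  0.     -0.0016]
Ftool [ -0.7702   0.4065 -17.1602] P in tool mm [ -1.5264  -1.6432 123.3015] yaw [-0.0426 -0.0228 54.2929]
t 28.525 tcp [ 0.5344 -0.2153  0.1949] F [-7.8794 -3.0279 14.9659] w 0.3169924691546843 59.85428988933563 j [ 0.6415  0.0233 -0.1368  1.9703 -0.4551  0.8401  0.0874]
xyz [-0.0039  0.0061  0.0003] ang [ 0.0002 -0.0001  0.3095]
Ftool [ -0.7702   0.4065 -17.1602] P in tool mm [ -1.5264  -1.6432 123.3015] yaw [-0.0426 -0.0228 54.2929]
```

```bash

python3 -m creep '[{"xyz":[-0.0005,0.001,0],"angular":[0,0,0.05]},{"xyz":[-0.001,0.002,0],"angular":[0,0,0.1]},{"xyz":[-0.0015,0.003,0],"angular":[0,0,0.15]},{"xyz":[-0.0022,0.004,0],"angular":[0,0,0.2]},{"xyz":[-0.003,0.005,0],"angular":[0,0,0.25]},{"xyz":[-0.004,0.006,0],"angular":[0,0,0.31]},{"xyz":[-0.004,0.006,0],"angular":[0,0,0.31]},{"xyz":[-0.004,0.006,0],"angular":[0,0,0.31]}]' >/dev/null
python3 t.py 110 0 -3 -1.6
python3 -m creep '[{"xyz":[0,0,-0.02],"angular":[0,0,0]},{"xyz":[0,0,-0.04],"angular":[0,0,0]},{"xyz":[0,0,-0.1],"angular":[0,0,0]},{"xyz":[0,0,-0.27],"angular":[0,0,0]},{"xyz":[0,0,-0.27],"angular":[0,0,0]},{"xyz":[0,0,-0.27],"angular":[0,0,0]}]' >/dev/null
python3 look.py 14; python3 t.py 109 .02 -3 -1.6
```

```text
t 29.525 tcp [ 0.535  -0.2171  0.1949] F [-8.0774 -1.7339 13.8505] w 0.3183305068341565 59.85310941003263 j [ 0.6281  0.0262 -0.1205  1.9672 -0.4563  0.842  -0.8808]
xyz [0.0005 0.0009 0.0003] ang [-0.     -0.0001  0.0002]
Ftool [ -0.9054  -0.2342 -16.1001] P in tool mm [ -2.9013  -1.3251 123.2977] yaw [ -0.0198   0.0156 109.9582]
pics/s14.png 245 243
46 47 42 44 45 45 44 45 46 43 45 46 46 45 46 46 46 45 46 46 47 47 47 45
47 50 37 26 29 28 28 29 28 29 29 19 18 18 18 20 21 20 21 21 21 21 21 21
49 52 28 03 02 03 03 03 03 03 00 00 10 31 13 00 00 00 00 00 00 00 00 00
49 50 19 00 00 00 00 00 00 00 00 11 29 43 32 00 00 00 00 00 00 00 00 00
51 30 03 00 00 00 00 02 17 00 00 34 41 44 36 00 00 00 00 00 00 00 00 00
51 19 02 00 00 00 00 23 36 36 15 45 42 20 01 00 00 00 00 00 00 00 00 00
49 15 00 00 00 00 00 37 39 40 58 61 49 21 00 00 00 00 00 00 00 00 00 00
40 00 00 00 00 00 20 38 36 60 53 59 46 34 06 00 00 00 00 00 00 00 00 00
23 00 00 00 00 09 32 34 59 57 55 54 40 38 22 00 00 00 00 00 00 00 00 00
11 00 00 00 00 29 33 37 57 58 57 38 40 35 10 00 00 00 00 00 00 00 00 00
04 00 00 00 00 36 34 60 58
[... 825 characters left out ...]
 22 31 37 38 38 36 33 24 09 00 00
00 00 00 00 06 19 31 37 39 38 37 34 24 10 00 00
00 00 00 00 04 14 26 32 34 33 31 28 19 07 00 00
00 00 00 00 02 12 21 26 27 27 25 22 14 05 00 00
00 00 00 00 01 10 19 23 24 23 22 19 12 04 00 00
00 00 00 00 01 06 14 17 18 16 14 12 07 02 00 00
00 00 00 00 00 01 05 07 07 06 04 02 01 00 00 00
00 00 00 00 00 00 00 00 00 00 00 00 00 00 00 00
t 30.375 tcp [ 0.4974 -0.225   0.2624] F [-0.395  -0.3359 -1.3042] w 0.3175593987837338 59.852857030928135 j [ 0.6629 -0.0823 -0.0891  1.9246 -0.4381  1.0138 -0.8883]
xyz [0.0114 0.0071 0.1921] ang [-0.0013  0.0019 -0.0053]
Ftool [-0.8876  0.5575  0.9334] P in tool mm [  1.2621   1.159  200.8397] yaw [  0.4901  -0.0136 109.9531]
```

Final check: the head is at scene (253.2,251.2) / top (402.7,218.8), so the lean is about 1 to 2°. It has now been driven about 1.8 rad from zero while square. Next, back to the stand.

```bash

python3 -c "
from sq import *
go([.5787,.1752,.28],rotz([0,0,-1],4))"
python3 -m creep '[{"xyz":[0.12,-1,0.14],"angular":[0.087,-0.153,-0.53]},{"xyz":[0.12,-1,0.14],"angular":[0.087,-0.153,-0.53]},{"xyz":[0.12,-1,0.14],"angular":[0.087,-0.153,-0.53]},{"xyz":[0.12,-1,0.14],"angular":[0.087,-0.153,-0.53]},{"xyz":[0.12,-1,0.14],"angular":[0.087,-0.153,-0.53]},{"xyz":[0.12,-1,0.14],"angular":[0.087,-0.153,-0.53]},{"xyz":[0.12,-1,0.14],"angular":[0.087,-0.153,-0.53]},{"xyz":[0.12,-1,0.14],"angular":[0.087,-0.153,-0.53]},{"xyz":[0.12,-1,0.14],"angular":[0.087,-0.153,-0.53]},{"xyz":[0.12,-1,0.14],"angular":[0.087,-0.153,-0.53]}]' >/dev/null
python3 -c "
from sq import *
go([.5787,.1752,.21],rotz([0,0,-1],4))"
```

```text
t 30.375 tcp [ 0.4974 -0.225   0.2624] F [-0.395  -0.3359 -1.3042] w 0.3175593987837338 59.852857030928135 j [ 0.6629 -0.0823 -0.0891  1.9246 -0.4381  1.0138 -0.8883]
xyz [ 0.1323 -1.3337  0.2456] ang [ 0.0831 -0.1533 -0.533 ]
t 31.625 tcp [0.5584 0.0731 0.2897] F [-0.4821  0.0115 -2.5677] w 0.32235189706049033 59.85229072161019 j [ 0.2374  0.2144 -0.52    1.492   0.0956  1.4701 -0.2141]
xyz [0.3324 0.0933 0.2678] ang [-0.0028 -0.0029 -0.0003]
```

```bash

python3 -m creep '[{"xyz":[0.17,0.05,0],"angular":[-0.003,-0.003,0]},{"xyz":[0.332,0.093,0],"angular":[-0.003,-0.003,0]},{"xyz":[0.332,0.093,0.12],"angular":[-0.003,-0.003,0]},{"xyz":[0.332,0.093,0.2],"angular":[-0.003,-0.003,0]},{"xyz":[0.332,0.093,0.2],"angular":[-0.003,-0.003,0]},{"xyz":[0.332,0.093,0.2],"angular":[-0.003,-0.003,0]}]' >/dev/null
python3 -c "
from sq import *
go([.5787,.1752,.1084],rotz([0,0,-1],4))"
```

```text
t 32.375 tcp [0.58   0.1738 0.2326] F [-0.0203 -0.2425 -1.0007] w 0.3188315893082973 59.85252292826772 j [ 0.0817  0.334  -0.5674  1.4809  0.1822  1.3752 -0.4322]
xyz [ 0.0048 -0.0059  0.4141] ang [ 0.0014 -0.     -0.0021]
```

```bash

python3 -m creep '[{"xyz":[0.005,-0.006,0],"angular":[0.0014,0,-0.002]},{"xyz":[0.005,-0.006,0.1],"angular":[0.0014,0,-0.002]},{"xyz":[0.005,-0.006,0.17],"angular":[0.0014,0,-0.002]},{"xyz":[0.005,-0.006,0.17],"angular":[0.0014,0,-0.002]},{"xyz":[0.005,-0.006,0.17],"angular":[0.0014,0,-0.002]}]' >/dev/null
python3 -c "
from sq import *
go([.5787,.1752,.1084],rotz([0,0,-1],4))"
python3 -m creep '[{"xyz":[0,0,0.06],"angular":[0,0,0]},{"xyz":[0,0,0.12],"angular":[0,0,0]},{"xyz":[0,0,0.18],"angular":[0,0,0]},{"xyz":[0,0,0.2],"angular":[0,0,0]},{"xyz":[0,0,0.2],"angular":[0,0,0]}]'
python3 -c "
from sq import *
go([.5787,.1752,.1084],rotz([0,0,-1],4))"
```

```text
t 33.0 tcp [0.5786 0.1752 0.1825] F [ 0.2314 -0.5364 -2.3128] w 0.3180565738124012 59.852605713531375 j [ 0.0782  0.3656 -0.5637  1.5494  0.2011  1.2837 -0.4433]
xyz [-0.     -0.0001  0.247 ] ang [ 0.0004  0.     -0.0002]
time: 33.62
ee_pos: [0.5778, 0.1748, 0.1205]
tool_rot: [0.682, 0.731, -0.001, -0.0]
force: [0.6, -0.5, -2.5]
width: 0.318
grasp_force: 59.9
t 33.625 tcp [0.5778 0.1748 0.1205] F [ 0.6499 -0.5246 -2.451 ] w 0.3182199148100089 59.852637285366654 j [ 0.0691  0.4181 -0.552   1.619   0.2332  1.1724 -0.4665]
xyz [0.0012 0.003  0.0403] ang [-0.0005  0.0002 -0.0002]
```

```bash

python3 -m creep '[{"xyz":[0.001,0.003,0.02],"angular":[0,0,0]},{"xyz":[0.001,0.003,0.04],"angular":[0,0,0]},{"xyz":[0.001,0.003,0.044],"angular":[0,0,0]},{"xyz":[0.001,0.003,0.044],"angular":[0,0,0]},{"xyz":[0.001,0.003,0.044],"angular":[0,0,0]}]'
python3 -c "
from sq import *
go([.5787,.1752,.1084],rotz([0,0,-1],4));print(robot.observe()['wrist_torque'])"
```

```text
time: 34.25
ee_pos: [0.5786, 0.1752, 0.1084]
tool_rot: [0.682, 0.731, -0.001, 0.0]
force: [-4.4, -3.1, 6.5]
width: 0.32
grasp_force: 59.9
t 34.25 tcp [0.5786 0.1752 0.1084] F [-4.4413 -3.0915  6.4623] w 0.32040672308793816 59.851793786510825 j [ 0.0654  0.4314 -0.5487  1.6287  0.2418  1.1511 -0.4727]
xyz [ 0.0001  0.0005 -0.0001] ang [-0.0003  0.0003 -0.0002]
[-0.4728  1.1765 -0.0072]
```

```bash

python3 -m creep '[{"xyz":[0,0,0],"angular":[0,0,0]},{"xyz":[0,0,0],"angular":[0,0,0]}]' - 4 >/dev/null
python3 -m creep '[{"xyz":[0,0,0],"angular":[0,0,0]},{"xyz":[0,0,0],"angular":[0,0,0]},{"xyz":[0,0,0],"angular":[0,0,0]},{"xyz":[0,0,0],"angular":[0,0,0]},{"xyz":[0,0,0],"angular":[0,0,0]},{"xyz":[0,0,0],"angular":[0,0,0]}]' 1 
python3 -m creep '[{"xyz":[0,0,-0.08],"angular":[0,0,0]},{"xyz":[0,0,-0.2],"angular":[0,0,0]},{"xyz":[0,0,-0.4],"angular":[0,0,0]},{"xyz":[0,0,-0.4],"angular":[0,0,0]}]'
python3 -m creep '[{"xyz":[-0.3,-0.5,-0.2],"angular":[0,0,0]},{"xyz":[-0.6,-0.7,-0.2],"angular":[0,0,0]},{"xyz":[-0.8,-0.7,-0.2],"angular":[0,0,0]},{"xyz":[-0.8,-0.7,-0.2],"angular":[0,0,0]},{"xyz":[-0.8,-0.7,-0.2],"angular":[0,0,0]},{"xyz":[-0.8,-0.7,-0.2],"angular":[0,0,0]}]'
python3 - <<'E'
from sq import *
s=robot.camera("scene");t=robot.camera("top")
cv2.imwrite("pics/sE.png",s[:,:,::-1]);cv2.imwrite("pics/tE.png",t[:,:,::-1])
for k,im in(("scene",s),("top",t)):
    a=cv2.imread(f"pics/{k}0.png")[:,:,::-1]
    for f in(a,im):
        h=cv2.cvtColor(np.ascontiguousarray(f),cv2.COLOR_RGB2HSV);m=cv2.inRange(h,(3,200,130),(20,255,255))
        x,y,w,hh=(320,120,35,45) if k=="scene" else(215,200,40,35);mm=m[y:y+hh,x:x+w];p=np.argwhere(mm>0);print(k,len(p),p.mean(0)+[y,x],p.min(0)+[y,x],p.max(0)+[y,x])
        # tin yellow, bottle cap blue
E
```

```text
time: 35.25
ee_pos: [0.5789, 0.1752, 0.1078]
tool_rot: [0.682, 0.731, -0.0, 0.0]
force: [0.6, 0.4, -0.5]
width: 0.917
grasp_force: 0.0
time: 35.75
ee_pos: [0.581, 0.1764, 0.233]
tool_rot: [0.682, 0.731, 0.003, 0.002]
force: [-0.1, -0.6, 0.3]
width: 1.003
grasp_force: 0.0
time: 36.5
ee_pos: [0.3844, -0.0819, 0.2883]
tool_rot: [0.684, 0.729, -0.0, 0.001]
force: [0.1, 0.5, -0.5]
width: 0.995
grasp_force: 0.0
scene 212 [140.9858 336.4906] [130 331] [152 343]
scene 217 [141.0184 336.6544] [130 331] [152 343]<stdin>:8: RuntimeWarning: Mean of empty slice.
  ret = um.true_divide(
Traceback (most recent call last):
ValueError: zero-size array to reduction operation minimum which has no identity
```

The grip's pixels match the start to within 0.2 px, so the driver is home.

```bash
python3 -m creep '[{"xyz":[0,0,0],"angular":[0,0,0]},{"xyz":[0,0,0],"angular":[0,0,0]},{"xyz":[0,0,0],"angular":[0,0,0]},{"xyz":[0,0,0],"angular":[0,0,0]},{"xyz":[0,0,0],"angular":[0,0,0]},{"xyz":[0,0,0],"angular":[0,0,0]},{"xyz":[0,0,0],"angular":[0,0,0]},{"xyz":[0,0,0],"angular":[0,0,0]}]' >/dev/null; python3 -c "
from rig import robot
print(robot.hand_in())"
```

```text
the job is handed in; nothing more can be done
None
```

The job is handed in at about 37.5 s of 61 s with no verdict returned: I estimate the screw at 1–2° off square and turned about 1.8 rad, after one turn-back and redo because it leaned about 5° after the first drive (close to the 6° cross-thread limit), and the driver is released and home in its stand.

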